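# Load the parts dryer and set its lid to vent

## Task

Fold the parts dryer's red lid fully up until it stands upright, lift the loose cover plate off its two pins and lay it flat on the black mat, then put all the washed metal parts from the blue board down into the tank. Then seat the cover plate back flat on its two pins and fold the lid back down so that it stays half open at 45 degrees to vent, in line with the red marks of the quadrants. Do not shift the other things on the bench.

Things in the scene. Friction and masses are not known exactly. Their poses are not given: they have to be found in the camera images.
- dryer: Parts dryer, fixed to the bench: yellow open tank 172 x 262 mm (x, y) outside, walls 6 mm, on a dark plinth 192 x 282 x 38 mm. Origin at the centre of its underside, z up, x from the lid's grip side to the hinge side, y along the hinge. Rim 100 mm above the origin.
- tank_floor (a point): Centre of the tank's inner floor, 50 mm above the dryer's origin; inside the tank is 160 x 250 mm (x, y) and 50 mm deep, but at either end (y from 100 to 125 mm, x within 30 mm of the middle) stands a ledge 36 mm high that carries the cover plate.
- pin_a (a point): Tip of the brass pin on the +y ledge: upright, 8 mm diameter, 14 mm tall from the ledge's top (at 86 mm) with a tapered tip at 100 mm; in the dryer's frame at x = 0, y = 108 mm.
- pin_b (a point): Tip of the same pin on the -y ledge, at x = 0, y = -108 mm in the dryer's frame.
- mark (a point): Middle of the red 45-degree mark on the thin black quadrant arc at the dryer's +y end, 90 mm from the hinge line (the other end has the same; both look only).
- lid (a joint): Angle of the red lid in rad: 0 shut (level), 0.785 half open at the red marks, 1.57 upright, 1.9 stop. Stiff hinge (about 0.7 N m): the lid stays where it is left. The lid is a shallow inverted tray 172 x 262 x 19 mm, hinged along the tank's +x rim; it swings up and over towards +x as it opens.
- lid_bar (a point): Middle of the lid's grip: a round steel bar of 12 mm diameter, 100 mm free length, parallel to the hinge, carried by two arms 40 mm clear of the lid's free edge. It can be pinched from above at any lid angle (34 mm free between the bar and the lid's edge). It lies 212 mm from the hinge line along the lid and 8 mm to the outer side of the hinge plane (above it when shut). The bar may turn in the grip while the lid swings.
- lid_hinge (a point): Middle of the lid's hinge line, in the dryer's frame at x = 86 mm, y = 0, z = 100 mm; the hinge runs along the dryer's y.
- cover: Loose aluminium cover plate 148 x 236 x 4 mm (x, y, z), 250 g, with a 13 mm hole at x = 0, y = +-108 mm and a black upright grip fin 12 mm thick (x), 70 mm long (y), rising 22 mm above the plate's top at its centre. Origin at the centre of the underside. At first it lies on the ledges in the tank with the pins through its holes; seated, its origin lies 86 mm above the dryer's origin on its axis and the axes agree (either way round).
- mat: Black rubber mat fixed on the bench, 260 x 170 x 3 mm (x, y, z), origin at the centre of its underside: the place to lay the cover plate.
- board: Blue flat board fixed on the bench, 260 x 170 x 3 mm, origin at the centre of its underside: the washed parts start on it. Mat and board may change sides.
- block: Aluminium block 34 x 50 x 26 mm (x, y, z) with two dark bores on top; origin at the centre of its underside. May be absent.
- hexnut: Brass hexagon nut, 34 mm across flats (flats face x), 39 mm across corners (along y), 26 mm high; origin at the centre of its underside. May be absent.
- flange: Dark steel flange bearing: square foot 46 x 46 x 8 mm with a steel hub 30 mm wide (flat sides in x and y) above it to 28 mm height; origin at the centre of its underside. May be absent.
- bracket: Green bracket: foot 30 x 54 x 12 mm (x, y, z) with a middle lug 30 x 24 mm up to 26 mm height; origin at the centre of its underside. May be absent.
- can_blue: Blue spray can with a yellow band, bystander, 60 mm diameter, 170 mm high, origin under its centre.
- can_red: Red spray can, bystander, 60 mm diameter, 160 mm high, origin under its centre.
- wrench: Steel wrench lying between the robot and the dryer, bystander.
- driver: Screwdriver lying on the bench, bystander.
- tape: Roll of black tape lying flat, bystander, 90 mm diameter, 25 mm high.
- mug: White mug, bystander, 76 mm diameter, 90 mm high.
- socket: Steel wrench socket standing on end, bystander, 26 mm diameter, 50 mm high; it is not one of the washed parts.
Things that resemble listed ones, but are neither listed nor needed, are in the scene too. There is more than one size of the bracket; the one meant has the size given above.

How it is judged:
On the way, in this order (a step that is already met when the one before it is completed fails the run):
1. the lid is folded up to upright (80 degrees or more) (value of joint lid above 1.4 rad), for 0.2 s.
2. the cover plate lies flat on the black mat, its centre over the mat (x of cover in the frame of mat between -0.1 and 0.1 m and y of cover in the frame of mat between -0.07 and 0.07 m and z of cover in the frame of mat below 0.012 m and angle between cover's own z axis and vertical below 0.08 rad and linear speed of cover below 0.03 m/s), for 0.2 s.
3. all washed parts lie in the tank, below the cover's ledges (x of block in the frame of dryer between -0.08 and 0.08 m and y of block in the frame of dryer between -0.125 and 0.125 m and z of block in the frame of dryer between 0.04 and 0.084 m and x of hexnut in the frame of dryer between -0.08 and 0.08 m and y of hexnut in the frame of dryer between -0.125 and 0.125 m and z of hexnut in the frame of dryer between 0.04 and 0.084 m and x of flange in the frame of dryer between -0.08 and 0.08 m and y of flange in the frame of dryer between -0.125 and 0.125 m and z of flange in the frame of dryer between 0.04 and 0.084 m and x of bracket in the frame of dryer between -0.08 and 0.08 m and y of bracket in the frame of dryer between -0.125 and 0.125 m and z of bracket in the frame of dryer between 0.04 and 0.084 m), for 0.2 s.
4. the cover plate is back on its pins, flat on the ledges (x of cover in the frame of dryer between -0.004 and 0.004 m and y of cover in the frame of dryer between -0.004 and 0.004 m and z of cover in the frame of dryer between 0.083 and 0.0885 m and angle between the x axis of cover and the x axis of dryer, either way round below 0.06 rad and angle between cover's own z axis and vertical below 0.03 rad), for 0.2 s.
At the end, for the whole second after the job is handed in: Every washed part lies in the tank, the cover plate sits on its pins (within 4 mm of its place, flat, less than 2.5 mm above the ledges) and at rest, and the lid stands still at 45 degrees, give or take 7.5 (all of step 3 and all of step 4 and value of joint lid between 0.655 and 0.915 rad and velocity of joint lid between -0.05 and 0.05 rad/s and linear speed of cover below 0.02 m/s); the robot touches nothing.
It fails at once if a bystander is shifted by more than 5 cm (distance of any of can_blue, can_red, wrench, driver, tape, mug, socket from where it was at the start of the episode above 0.05 m).
Of block, hexnut, flange, bracket only 2 to 4 are there at a start; the rules pass over those that are not, and their reading is None.
At some moment in a run one of block, hexnut, flange, bracket may be knocked a few centimetres aside while the robot is not near it.
Once in a run the grip may slacken for a moment while it holds something.
It also fails if it takes over 210 s, if anything falls off the work surface, if the arm or the gripper's body presses on something with over 40 N, if the wrist force passes 120 N, or if a joint passes its speed limit or range.

## Robot

A 6-joint arm with a two-finger parallel gripper is mounted at the origin on the work surface. World frame = base frame: x ahead of the robot, y to its left, z up, the work surface at z = 0. Lengths are in m, angles in rad, forces in N, time in s.
With the tool pointing down it reaches from about 0.35 to 0.875 m from the base axis. Payload 4.2 kg.
Tool frame: the origin (TCP) lies midway between the tips of the shut fingers; the grasp point (between the pads) lies 19 mm behind it; z points along the fingers, y is the direction in which the jaws open and shut (so a half turn about z gives the same grasp; the last joint's range is limited). The gripper opens to 85 mm and grips with 20 to 120 N. Pads are 22 mm wide; open, the fingers measure 114 mm over their backs; the gripper's body (76 mm by 85 mm) begins 54 mm behind the grasp point. The pads swing forward as they close: fully open they stand 13 mm farther back than shut.
Start: joints at [1.596, 0.385, 0.008, 0, -1.194, -0.259], TCP at [0.145, 0.608, 0.231] pointing down, gripper open.
Joint ranges: [-3.14, 3.14], [-1.21, 2.06], [-1.07, 1.41], [-3.16, 2.05], [-2.99, -0.16], [-3.1, 3.1]. Speed limits (rad/s): [2.79, 2.79, 3.14, 3.14, 3.14, 3.14].

## Interface

Orientations are given as a unit quaternion [w, x, y, z].
In Python, from cell import arm gives the robot as it stands. The module is installed in compiled form; this text tells all that it offers.
- The arm moves only by the tool play_rows, never from a script. Its arguments are lists of equal length, an entry for each row: "translation": the shift along the tool's x, y, z in m, a list of three; "dr": the turn, a rotation vector about the tool's x, y, z in degrees, a list of three; "gripper": the closure, from 0 (fully open) to 1 (shut). A call has 1 to 12 rows; each row shifts and turns the commanded pose from where the row before left it, along the tool's axes as they then stand; what a row does not reach is not made up. A row lasts 1/12 s, in which the tool goes at most 41.7 mm and 7.16 degrees, less where a joint would pass 70% of its speed; a pose out of reach is approached as far as the arm can. A call is refused whole if a number of a shift passes 0.0417 or a number of a turn 7.16, either way. A call with a gripper value outside its range is refused whole. The fingers move at their own pace and stop on an object; "grip_force" is the grip in N (left out, the last holds). Time passes only in rows, so rows that do not move let the fingers close. It gives the time, the measured TCP pose, the force and the opening at its end, in the units of the state.
- arm.get_obs(): the state, without advancing time (a new reading comes with each control period).
- arm.camera(name): name is "scene" or "side" or "wrist"; returns a dict with "image" (480x640x3 uint8, red, green, blue), "camera_matrix" (3x3 intrinsics, pixels), "position" and "rotation" of the camera in the world; the wrist camera has in their place "mount" (4x4, takes a point from camera to tool coordinates, whose origin is the TCP and whose axes are the flange's). Camera axes: x right, y down, z forward; pixel columns grow to the right and rows downward; lengths in m; the calibration is good to about 2 mm. A picture is of the moment at which its call begins: read the wrist's pose just before it. There is no depth.
- arm.close_job(): hands the job in, once; it reports no verdict.
The state is a dict: "time_s": time; "joints": joint angles; "dq": joint speeds; "joint_torque": joint torques, N m; "eef_pos": TCP position; "eef_rot": TCP orientation; "contact_force": force on the tool from outside, world axes, zero at the start; "ft_torque": the same for the moment, N m; "grip_width": finger opening in m.
Only numpy, scipy, OpenCV 4.12 (cv2) and the standard library are available. Lean on these libraries where they do the work, as an engineer would, in place of code of your own. Each camera call takes 0.05 s, during which the arm holds its last target.

## Working session

There is one attempt and no reset: what is moved stays moved. The work goes in short steps, Python scripts to look and compute and a tool call to move; the robot and the scene stay as the last step left them, time stands still between calls to the robot, and variables do not carry over. Pictures are saved under pics/ and viewed, and the job is handed in when it is done.

Besides the shell and the picture viewer there is one more tool, called after ">>>" as name(argument=value, ...) on one line, values as JSON. play_rows: Moves the arm, as the interface text tells. Its arguments: {"type":"object","properties":{"translation":{"type":"array","items":{"type":"array","items":{"type":"number"}}},"dr":{"type":"array","items":{"type":"array","items":{"type":"number"}}},"gripper":{"type":"array","items":{"type":"number"}},"grip_force":{"type":"number"}},"required":["translation","dr","gripper"]}

```bash
mkdir -p pics; ls; cat > h.py <<'E'
import numpy as np, cv2
from cell import arm
from scipy.spatial.transform import Rotation as R
def rot(q): return R.from_quat([q[1],q[2],q[3],q[0]])
def snap(cam,name):
    o=arm.get_obs(); c=arm.camera(cam); im=c['image']
    cv2.imwrite(f'pics/{name}.png',im[:,:,::-1])
    K=np.array(c['camera_matrix'])
    if cam=='wrist':
        T=np.eye(4);T[:3,:3]=rot(o['eef_rot']).as_matrix();T[:3,3]=o['eef_pos']
        T=T@np.array(c['mount'])
        P,Rm=T[:3,3],T[:3,:3]
    else: P,Rm=np.array(c['position']),np.array(c['rotation'])
    np.savez(f'pics/{name}.npz',K=K,P=P,R=Rm,im=im)
    return im,K,P,Rm
def load(name):
    d=np.load(f'pics/{name}.npz'); return d['im'],d['K'],d['P'],d['R']
def ray(n,uv):
    im,K,P,Rm=load(n); d=Rm@np.linalg.inv(K)@np.array([uv[0],uv[1],1.]); return P,d/np.linalg.norm(d)
def onz(n,uv,z):
    P,d=ray(n,uv); return P+d*(z-P[2])/d[2]
def tri(*obs):
    A=np.zeros((3,3));b=np.zeros(3);rs=[]
    for n,uv in obs:
        P,d=ray(n,uv);M=np.eye(3)-np.outer(d,d);A+=M;b+=M@P;rs.append((P,d))
    X=np.linalg.solve(A,b)
    return X,[float(np.linalg.norm(np.cross(X-P,d))) for P,d in rs]
def proj(n,X):
    im,K,P,Rm=load(n); p=K@(Rm.T@(np.array(X)-P)); return p[:2]/p[2]
def st():
    o=arm.get_obs(); np.set_printoptions(precision=4,suppress=True)
    print(round(o['time_s'],2),'pos',np.array(o['eef_pos']),'euler zyx',rot(o['eef_rot']).as_euler('ZYX',degrees=True),'w',round(o['grip_width'],4),'F',np.array(o['contact_force']),'j',np.array(o['joints']))
E
python3 - <<'E'
from h import *
st()
for c in ['scene','side','wrist']:
    im,K,P,Rm=snap(c,c+'0'); print(c,K.tolist(),P,Rm.tolist(),im.shape)
st()
E
```

```text
pics
0.0 pos [0.1446 0.6074 0.2302] euler zyx [-13.4043  -0.0042 179.8763] w 0.0854 F [0.1481 0.303  0.2739] j [ 1.5956  0.3855  0.0066 -0.0005 -1.194  -0.2586]
scene [[597.2068200226336, 0.0, 320.4039872114118], [0.0, 597.2068200226336, 230.12117604332005], [0.0, 0.0, 1.0]] [1.4093 0.4236 1.1788] [-0.18642074755253796, 0.5112433815673121, 0.7830559878459048, -0.30116578421900214] (480, 640, 3)
side [[475.10615925521955, 0.0, 319.95311089084674], [0.0, 475.10615925521955, 242.62504946370444], [0.0, 0.0, 1.0]] [ 0.0838 -0.9499  0.8921] [-0.448365571850331, 0.8631391685111802, -0.2109554889661326, 0.09724644690791535] (480, 640, 3)
wrist [[337.07301906677515, 0.0, 320.240457259594], [0.0, 337.07301906677515, 240.2157187148449], [0.0, 0.0, 1.0]] [0.2092 0.5938 0.3728] [[-0.23070951051159644, -0.9389584350947178, -0.2552061498553251], [-0.9730219981214391, 0.2229413843499056, 0.05937449213181323], [0.0011458321267246011, 0.26201945788171294, -0.9650619103249858]] (480, 640, 3)
0.15 pos [0.1447 0.6076 0.2305] euler zyx [-13.3997  -0.0076 179.9051] w 0.0851 F [-0.2043 -0.3074  0.7422] j [ 1.5956  0.3854  0.007  -0.0003 -1.194  -0.2586]
```

```bash
sed -i "s/P,Rm=np.array(c\['position'\]),np.array(c\['rotation'\])/P,Rm=np.array(c['position']),rot(c['rotation']).as_matrix()/" h.py
python3 - <<'E'
from h import *
for c in ['scene','side']:
    im,K,P,Rm=snap(c,c+'0'); print(Rm)
E
```

```text
[[-0.40775502  0.68837728 -0.59989379]
 [ 0.91295148  0.29585875 -0.28104659]
 [-0.01598226 -0.66227209 -0.74909295]]
[[ 0.89208182 -0.27696397  0.35704479]
 [-0.45137181 -0.50893219  0.73297443]
 [-0.02129592 -0.81503312 -0.57902289]]
```

View pics/scene0.png

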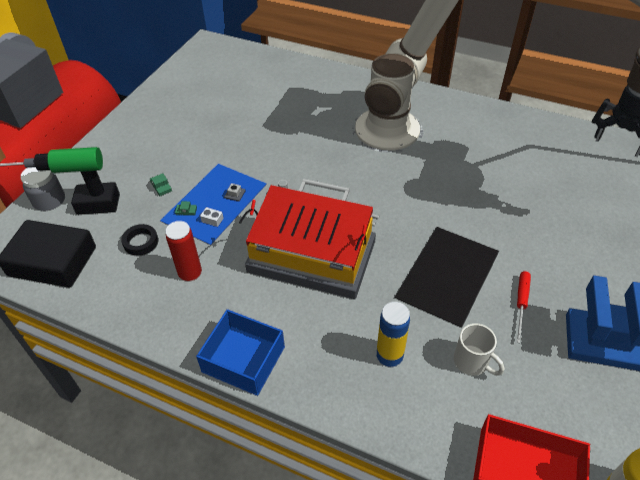

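View pics/side0.png

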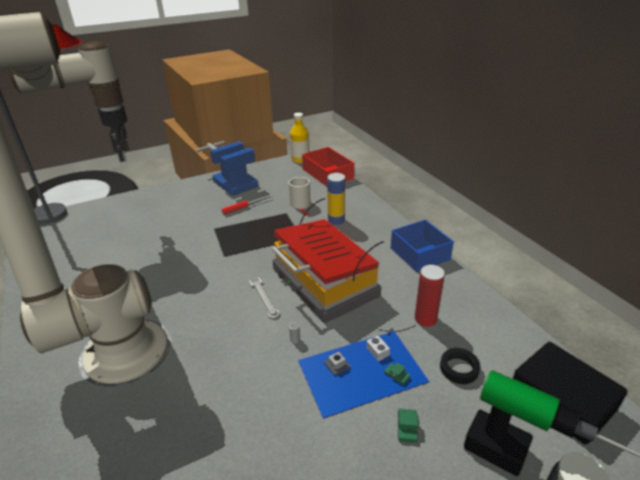

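View pics/wrist0.png

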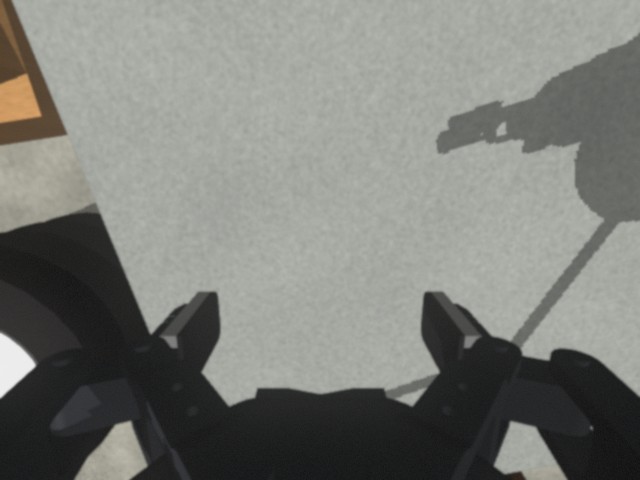

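```bash
python3 - <<'E'
from h import *
im=load('scene0')[0][:,:,::-1]
cv2.imwrite('pics/s0c.png',cv2.resize(im[150:310,140:390],None,fx=3.2,fy=3.2,interpolation=cv2.INTER_CUBIC))
im=load('side0')[0][:,:,::-1]
cv2.imwrite('pics/d0c.png',cv2.resize(im[200:440,240:440],None,fx=2.5,fy=2.5,interpolation=cv2.INTER_CUBIC))
E
```

```text
(no output)
```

View pics/s0c.png

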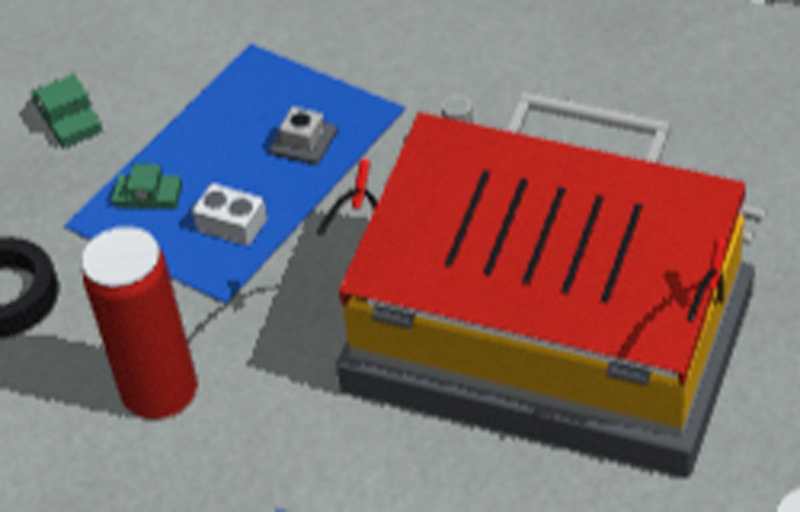

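View pics/d0c.png

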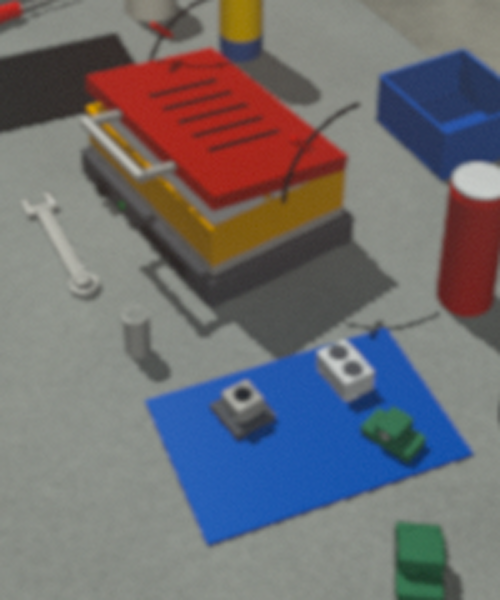

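```bash
cat >> h.py <<'E'
def sc(p,x0,y0,s): return ((p[0]+.5)/s-.5+x0,(p[1]+.5)/s-.5+y0)
E
python3 - <<'E'
from h import *
S=lambda p:('scene0',sc(p,140,150,3.2)); D=lambda p:('side0',sc(p,240,200,2.5))
for n,a,b in [('hinge-y',(342,292),(347,155)),('hinge+y',(683,374),(211,49)),('grip-y',(418,114),(215,194)),('grip+y',(745,182),(87,74)),('bar-y end',(524,98),(145,174)),('bar+y',(667,126),(84,117)),
 ('plinth hinge+y top',(690,450),(0,0)),('block top',(229,212),(345,358)),('flange top',(301,121),(242,393)),('brk top',(144,179),(394,416)),('socket top',(457,103),(136,314)),
 ('board1',(251,44),(210,544)),('board2',(405,107),(148,401)),('board3',(66,227),(471,454)),('can_red',(122,256),(481,180)),('decoy',(67,92),(420,535))]:
    if b==(0,0): continue
    print(n,*tri(S(a),D(b)))
E
```

```text
hinge-y [ 0.65864098 -0.12042721  0.11688203] [0.0006853476339959781, 0.0006853476339959224]
hinge+y [0.62888404 0.13679483 0.11528338] [0.0003578553827014791, 0.00035785538270148755]
grip-y [ 0.49215883 -0.1401386   0.14237588] [0.0005453377493871873, 0.0005453377493872885]
grip+y [0.46168954 0.11881087 0.14289509] [2.2852309398341526e-05, 2.2852309398495594e-05]
bar-y end [ 0.44409485 -0.07386453  0.14043317] [0.0017119736439685203, 0.0017119736439684804]
bar+y [0.427688   0.04265948 0.14208346] [0.0009257412175417435, 0.0009257412175419726]
block top [ 0.55279712 -0.29430065  0.02518516] [0.001131404144257936, 0.0011314041442580449]
flange top [ 0.44095491 -0.28968083  0.03074865] [0.00024731951925174986, 0.00024731951925168394]
brk top [ 0.55175463 -0.37748808  0.02907331] [0.000559009439102011, 0.0005590094391021952]
socket top [ 0.38757846 -0.1665256   0.0504531 ] [0.0011457435948860953, 0.0011457435948860949]
board1 [ 0.348542   -0.4000815   0.00249974] [0.0011486828505592086, 0.0011486828505593827]
board2 [ 0.36700021 -0.23233129  0.00204099] [0.0018496781715799267, 0.0018496781715800178]
board3 [ 6.04150160e-01 -4.27531761e-01  4.44333983e-04] [0.00037986849677934737, 0.0003798684967793248]
can_red [ 0.72063652 -0.26070779  0.15857779] [0.0005618485169695941, 0.0005618485169698147]
decoy [ 0.4952548  -0.49331751  0.0358049 ] [0.0013638243266211802, 0.0013638243266213162]
```

>>> play_rows(translation=[[0,0,-0.005],[0,0,-0.005],[0,0,-0.005],[0,0,-0.005],[0,0,-0.005],[0,0,-0.005],[0,0,-0.005],[0,0,-0.005],[0,0,-0.005],[0,0,-0.005]], dr=[[0,0,7],[0,0,7],[0,0,7],[0,0,7],[0,0,7],[0,0,7],[0,0,7],[0,0,7],[0,0,7],[0,0,7]], gripper=[0.6,0.6,0.6,0.6,0.6,0.6,0.6,0.6,0.6,0.6], grip_force=60)

```text
time_s: 1.08
eef_pos: [0.1447, 0.6079, 0.2813]
eef_rot: [0.0, 0.745, -0.667, 0.0]
contact_force: [-0.3, 0.4, 0.2]
grip_width: 0.0338
```

```bash
cat >> h.py <<'E'
def plan(target,yaw=None,step=0.03):
    """print tool-frame rows from current measured pose to TCP target (world)"""
    o=arm.get_obs(); Rm=rot(o['eef_rot']).as_matrix(); p=np.array(o['eef_pos'])
    y=np.degrees(np.arctan2(Rm[1,0],Rm[0,0]))
    if yaw is not None:
        d=(yaw-y+180)%360-180; print('yaw now',round(y,2),'turn dr z total',round(-d,2))
    v=Rm.T@(np.array(target)-p); n=max(1,int(np.ceil(np.linalg.norm(v)/step)))
    print('shift tool',v.round(4),'rows',n,'per row',(v/n).round(4))
yawD=6.65
C=np.array([0.5554,-0.002,0.0])
ex=np.array([np.cos(np.radians(yawD)),np.sin(np.radians(yawD)),0]); ey=np.array([-ex[1],ex[0],0])
def dry(x,y,z): return C+ex*x+ey*y+np.array([0,0,z])
def bar(deg,zh=0.099):
    t=np.radians(deg); return dry(0.086-0.212*np.cos(t)+0.008*np.sin(t),0,zh+0.212*np.sin(t)+0.008*np.cos(t))
E
python3 - <<'E'
from h import *
st(); print(bar(9)); plan([0.4355,-0.016,0.2],-83.35)
E
```

```text
1.08 pos [0.1447 0.6079 0.2813] euler zyx [-83.7439  -0.0234 179.9893] w 0.0338 F [-0.3121  0.4353  0.1766] j [ 1.5956  0.3567  0.0907 -0.0002 -1.3052 -1.4864]
[ 0.4341 -0.0161  0.1401]
yaw now -83.74 turn dr z total -0.39
shift tool [ 0.6518 -0.2211  0.0816] rows 24 per row [ 0.0272 -0.0092  0.0034]
```

>>> play_rows(translation=[[0.0272,-0.0092,0],[0.0272,-0.0092,0],[0.0272,-0.0092,0],[0.0272,-0.0092,0],[0.0272,-0.0092,0],[0.0272,-0.0092,0],[0.0272,-0.0092,0],[0.0272,-0.0092,0],[0.0272,-0.0092,0],[0.0272,-0.0092,0],[0.0272,-0.0092,0],[0.0272,-0.0092,0]], dr=[[0,0,0],[0,0,0],[0,0,0],[0,0,0],[0,0,0],[0,0,0],[0,0,0],[0,0,0],[0,0,0],[0,0,0],[0,0,0],[0,0,-0.4]], gripper=[0.62,0.62,0.62,0.62,0.62,0.62,0.62,0.62,0.62,0.62,0.62,0.62])

```text
time_s: 2.08
eef_pos: [0.2922, 0.295, 0.2814]
eef_rot: [-0.0, 0.749, -0.662, -0.0]
contact_force: [1.3, 0.4, 1.3]
grip_width: 0.0328
```

>>> play_rows(translation=[[0.0272,-0.0092,0],[0.0272,-0.0092,0],[0.0272,-0.0092,0],[0.0272,-0.0092,0],[0.0272,-0.0092,0],[0.0272,-0.0092,0],[0.0272,-0.0092,0],[0.0272,-0.0092,0],[0.0272,-0.0092,0],[0.0272,-0.0092,0],[0.0272,-0.0092,0],[0.0272,-0.0092,0]], dr=[[0,0,0],[0,0,0],[0,0,0],[0,0,0],[0,0,0],[0,0,0],[0,0,0],[0,0,0],[0,0,0],[0,0,0],[0,0,0],[0,0,0]], gripper=[0.62,0.62,0.62,0.62,0.62,0.62,0.62,0.62,0.62,0.62,0.62,0.62])

```text
time_s: 3.08
eef_pos: [0.4416, -0.0155, 0.2815]
eef_rot: [-0.0, 0.749, -0.663, 0.0]
contact_force: [0.1, 0.1, 1.0]
grip_width: 0.0322
```

```bash
python3 - <<'E'
from h import *
st(); plan([0.4350,-0.016,0.121],-83.35); im,K,P,Rm=snap('wrist','w1')
print(proj('w1',bar(9)),proj('w1',dry(0.086,0,0.1)))
E
```

```text
3.08 pos [ 0.4416 -0.0155  0.2815] euler zyx [ -82.9982    0.0123 -179.9708] w 0.0322 F [0.1278 0.0885 1.0194] j [ 0.3348  0.0286 -0.325  -0.0001 -1.2166 -0.2126]
yaw now -83.0 turn dr z total 0.35
shift tool [-0.0003  0.0067  0.1605] rows 6 per row [-0.      0.0011  0.0267]
[329.3684 226.5604] [115.3701 215.8171]
```

View pics/w1.png

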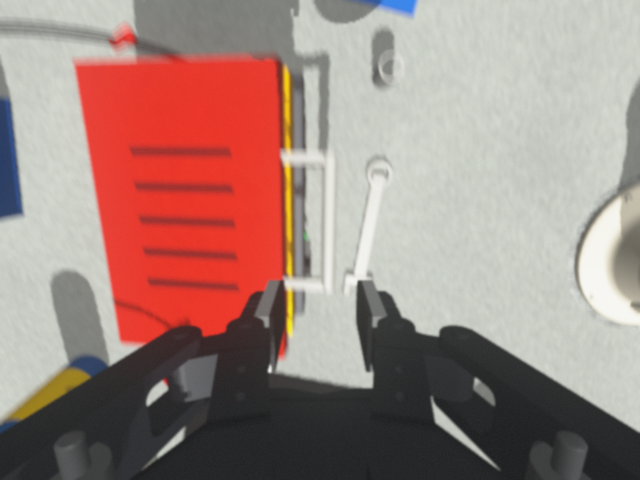

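>>> play_rows(translation=[[0,0.0067,0],[0,0,0.03],[0,0,0.03],[0,0,0.03],[0,0,0.02],[0,0,0.02],[0,0,0.015],[0,0,0.015],[0,0,0],[0,0,0]], dr=[[0,0,0.35],[0,0,0],[0,0,0],[0,0,0],[0,0,0],[0,0,0],[0,0,0],[0,0,0],[0,0,0],[0,0,0]], gripper=[0.62,0.62,0.62,0.62,0.62,0.62,0.62,0.62,0.62,0.62])

```text
time_s: 3.97
eef_pos: [0.4341, -0.0146, 0.1213]
eef_rot: [0.001, 0.747, -0.665, -0.0]
contact_force: [-0.3, 0.6, 0.2]
grip_width: 0.0322
```

>>> play_rows(translation=[[0,0,0],[0,0,0],[0,0,0],[0,0,0],[0,0,0],[0,0,0]], dr=[[0,0,0],[0,0,0],[0,0,0],[0,0,0],[0,0,0],[0,0,0]], gripper=[1,1,1,1,1,1], grip_force=40)

```text
time_s: 4.47
eef_pos: [0.4333, -0.0148, 0.1218]
eef_rot: [0.0, 0.747, -0.665, -0.001]
contact_force: [-4.7, 3.2, 2.5]
grip_width: 0.0111
```

```bash
python3 - <<'E'
from h import *
st(); im,K,P,Rm=snap('wrist','w2'); 
o=arm.get_obs(); M=rot(o['eef_rot']).as_matrix(); p0=bar(9)
N=14
prev=bar(8.5); 
angs=np.linspace(9,86,23)
tot=[]
for a,b in zip(angs[:-1],angs[1:]):
    tot.append((M.T@(bar(b)-bar(a))).round(4).tolist())
print(tot)
E
```

```text
4.47 pos [ 0.4333 -0.0148  0.1218] euler zyx [-83.3977   0.0432 179.8897] w 0.0111 F [-4.7375  3.1872  2.4943] j [ 0.3426  0.1845 -0.5943 -0.0016 -0.7937 -0.2262]
[[-0.0, -0.0029, -0.0126], [-0.0, -0.0036, -0.0124], [-0.0, -0.0044, -0.0122], [-0.0, -0.0051, -0.0119], [-0.0, -0.0058, -0.0116], [-0.0, -0.0065, -0.0112], [-0.0, -0.0072, -0.0108], [-0.0, -0.0079, -0.0103], [-0.0, -0.0085, -0.0098], [-0.0, -0.009, -0.0093], [-0.0, -0.0096, -0.0087], [-0.0, -0.0101, -0.0081], [-0.0, -0.0106, -0.0075], [-0.0, -0.011, -0.0068], [-0.0, -0.0114, -0.0061], [-0.0, -0.0118, -0.0054], [-0.0, -0.0121, -0.0047], [-0.0, -0.0123, -0.0039], [-0.0, -0.0126, -0.0032], [-0.0, -0.0127, -0.0024], [-0.0, -0.0129, -0.0016], [-0.0, -0.0129, -0.0008]]
```

View pics/w2.png

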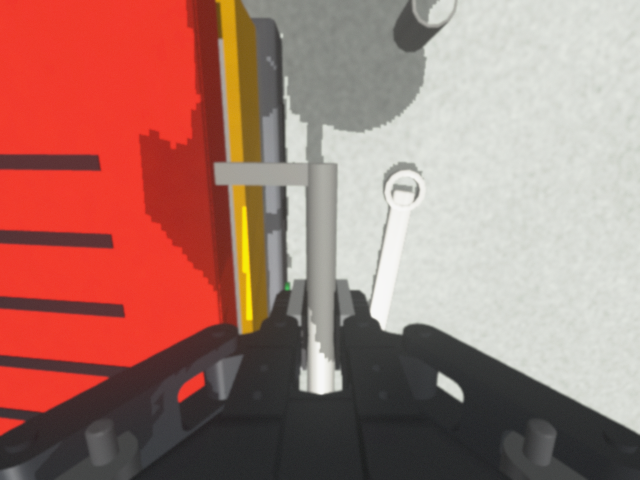

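>>> play_rows(translation=[[0,-0.0029,-0.0126],[0,-0.0036,-0.0124],[0,-0.0044,-0.0122],[0,-0.0051,-0.0119],[0,-0.0058,-0.0116],[0,-0.0065,-0.0112],[0,-0.0072,-0.0108],[0,-0.0079,-0.0103],[0,-0.0085,-0.0098],[0,-0.009,-0.0093],[0,-0.0096,-0.0087],[0,-0.0101,-0.0081]], dr=[[0,0,0],[0,0,0],[0,0,0],[0,0,0],[0,0,0],[0,0,0],[0,0,0],[0,0,0],[0,0,0],[0,0,0],[0,0,0],[0,0,0]], gripper=[1,1,1,1,1,1,1,1,1,1,1,1])

```text
time_s: 5.52
eef_pos: [0.5055, -0.0067, 0.2513]
eef_rot: [0.008, 0.747, -0.665, -0.007]
contact_force: [-25.6, 4.6, 19.6]
grip_width: 0.0104
```

>>> play_rows(translation=[[0,-0.0106,-0.0075],[0,-0.011,-0.0068],[0,-0.0114,-0.0061],[0,-0.0118,-0.0054],[0,-0.0121,-0.0047],[0,-0.0123,-0.0039],[0,-0.0126,-0.0032],[0,-0.0127,-0.0024],[0,-0.0129,-0.0016],[0,-0.0129,-0.0008],[0,-0.0129,0],[0,0,0]], dr=[[0,0,0],[0,0,0],[0,0,0],[0,0,0],[0,0,0],[0,0,0],[0,0,0],[0,0,0],[0,0,0],[0,0,0],[0,0,0],[0,0,0]], gripper=[1,1,1,1,1,1,1,1,1,1,1,1])

```text
time_s: 6.52
eef_pos: [0.6499, 0.0093, 0.2969]
eef_rot: [-0.002, 0.747, -0.665, 0.004]
contact_force: [1.3, -1.1, 6.9]
grip_width: 0.0104
```

```bash
python3 - <<'E'
from h import *
st(); snap('scene','s3'); snap('side','d3'); print(bar(89.5))
a=load('s3')[0];b=load('d3')[0]
cv2.imwrite('pics/m3.png',np.hstack([cv2.resize(a[60:360,150:550],None,fx=1,fy=1),b[60:360,150:550]])[:,:,::-1])
E
```

```text
6.52 pos [0.6499 0.0093 0.2969] euler zyx [ -83.3277   -0.1431 -179.5506] w 0.0104 F [ 1.3428 -1.1212  6.8891] j [ 0.2644  0.3907  0.1782  0.0037 -1.351  -0.1487]
[0.6469 0.0087 0.3111]
```

View pics/m3.png

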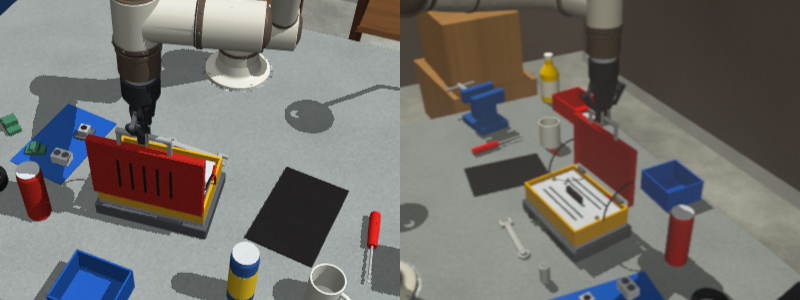

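>>> play_rows(translation=[[0,0,0],[0,0,0],[0,0,0],[0,0,-0.01],[0,0,-0.02],[0,0,-0.03],[0,0.02,-0.02],[0,0.03,0],[0,0.03,0],[0,0.0145,0],[0,0,0]], dr=[[0,0,0],[0,0,0],[0,0,0],[0,0,0],[0,0,0],[0,0,0],[0,0,0],[0,0,0],[0,0,0],[0,0,0],[0,0,0]], gripper=[0.62,0.62,0.62,0.62,0.62,0.62,0.62,0.62,0.62,0.62,0.62])

```text
time_s: 7.53
eef_pos: [0.5507, -0.0016, 0.3752]
eef_rot: [-0.001, 0.747, -0.665, 0.001]
contact_force: [0.4, -0.5, -0.2]
grip_width: 0.0327
```

```bash
python3 - <<'E'
from h import *
st(); snap('wrist','w4'); snap('side','d4');snap('scene','s4')
a=load('s4')[0];b=load('d4')[0]
cv2.imwrite('pics/m4.png',np.hstack([cv2.resize(a[150:300,200:350],None,fx=2.6,fy=2.6),cv2.resize(b[200:350,240:390],None,fx=2.6,fy=2.6)])[:,:,::-1])
for n in ['s4','d4','w4']:
  print(n,[proj(n,dry(x,y,z)).round(0).tolist() for x,y,z in [(0,0,.112),(0,.035,.112),(0,-.035,.112),(0,.108,.1),(0,-.108,.1),(-.086,.131,.1),(-.086,-.131,.1),(.086,-.131,.1)]])
E
```

```text
7.53 pos [ 0.5507 -0.0016  0.3752] euler zyx [ -83.3263    0.0225 -179.84  ] w 0.0327 F [ 0.3885 -0.5296 -0.1895] j [ 0.2916  0.1896  0.0886  0.0001 -1.467  -0.1752]
s4 [[311.0, 227.0], [325.0, 230.0], [297.0, 224.0], [354.0, 240.0], [269.0, 221.0], [372.0, 217.0], [272.0, 195.0], [247.0, 245.0]]
d4 [[323.0, 251.0], [316.0, 245.0], [331.0, 257.0], [303.0, 236.0], [346.0, 274.0], [274.0, 242.0], [324.0, 292.0], [377.0, 267.0]]
w4 [[317.0, 203.0], [317.0, 231.0], [317.0, 174.0], [317.0, 282.0], [317.0, 109.0], [381.0, 298.0], [393.0, 87.0], [242.0, 87.0]]
```

View pics/w4.png

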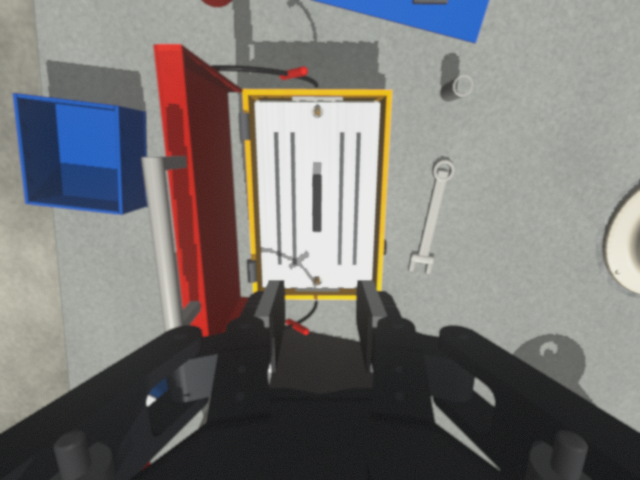

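View pics/m4.png

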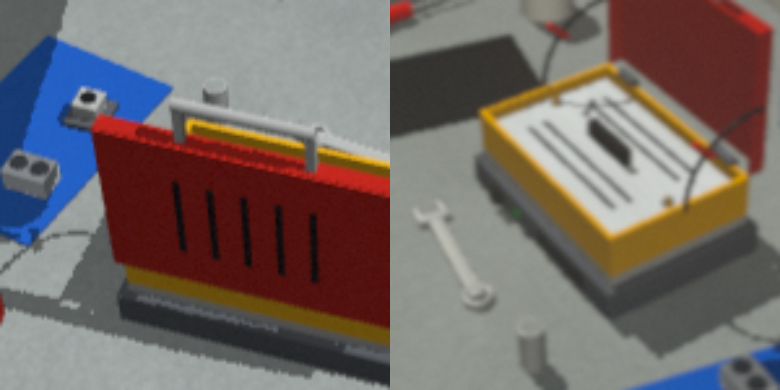

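```bash
python3 - <<'E'
from h import *
plan(dry(0,0,0.0935),-83.35)
print(tri(('w4',(317,163+34)),('d4',(325,252))))
E
```

```text
yaw now -83.34 turn dr z total 0.01
shift tool [ 0.0013 -0.0014  0.2796] rows 10 per row [ 0.0001 -0.0001  0.028 ]
(array([ 0.55662724, -0.00925608,  0.11236422]), [0.00013749794509157598, 0.00013749794509168993])
```

>>> play_rows(translation=[[0.0013,-0.0014,0.03],[0,0,0.04],[0,0,0.04],[0,0,0.04],[0,0,0.04],[0,0,0.03],[0,0,0.02],[0,0,0.02],[0,0,0.01],[0,0,0.0095],[0,0,0],[0,0,0]], dr=[[0,0,0],[0,0,0],[0,0,0],[0,0,0],[0,0,0],[0,0,0],[0,0,0],[0,0,0],[0,0,0],[0,0,0],[0,0,0],[0,0,0]], gripper=[0.62,0.62,0.62,0.62,0.62,0.62,0.62,0.62,0.62,0.62,0.62,0.62])

```text
time_s: 8.68
eef_pos: [0.5554, -0.0021, 0.0932]
eef_rot: [0.0, 0.747, -0.665, 0.0]
contact_force: [0.6, -0.3, 0.5]
grip_width: 0.0326
```

>>> play_rows(translation=[[0,0,0],[0,0,0],[0,0,0],[0,0,0],[0,0,0],[0,0,0]], dr=[[0,0,0],[0,0,0],[0,0,0],[0,0,0],[0,0,0],[0,0,0]], gripper=[1,1,1,1,1,1], grip_force=70)

```text
time_s: 9.18
eef_pos: [0.5557, -0.002, 0.0946]
eef_rot: [-0.001, 0.747, -0.665, 0.001]
contact_force: [-0.7, 0.5, 6.0]
grip_width: 0.0105
```

```bash
python3 - <<'E'
from h import *
st()
im=load('s4')[0]
# mat: dark mask
hsv=cv2.cvtColor(im,cv2.COLOR_RGB2HSV); m=(im.max(2)<45).astype(np.uint8); m[:200]=0;m[330:]=0;m[:,:385]=0;m[:,510:]=0
c=max(cv2.findContours(m,0,2)[0],key=cv2.contourArea); print(cv2.contourArea(c))
q=cv2.approxPolyDP(c,8,True)[:,0]; print(q.tolist()); X=np.array([onz('s4',p,.003) for p in q]); print(X)
im=load('d4')[0]; m=(im.max(2)<50).astype(np.uint8); m[:200]=0;m[270:]=0;m[:,:200]=0;m[:,310:]=0
c=max(cv2.findContours(m,0,2)[0],key=cv2.contourArea); q=cv2.approxPolyDP(c,4,True)[:,0]; print(q.tolist()); print(np.array([onz('d4',p,.003) for p in q]))
E
```

```text
9.18 pos [ 0.5557 -0.002   0.0946] euler zyx [ -83.3155    0.     -179.8387] w 0.0105 F [-0.6597  0.4799  6.0486] j [ 0.2884  0.4051 -0.3449  0.0007 -0.818  -0.1722]
5605.5
[[437, 227], [395, 297], [461, 326], [497, 251]]
[[0.3366 0.2598 0.003 ]
 [0.5919 0.2329 0.003 ]
 [0.6082 0.3982 0.003 ]
 [0.3555 0.4225 0.003 ]]Traceback (most recent call last):
  File "<stdin>", line 9, in <module>
ValueError: max() iterable argument is empty
```

```bash
python3 - <<'E'
from h import *
for n,p in [('driver handle',(524,275)),('driver tip',(517,340)),('mug',(475,365)),('blue can base',(393,360))]: print(n,onz('s4',p,0.01))
plan([0.473,0.328,0.2],-83.35)
for p in [(215,232),(227,254),(302,239),(291,214)]: print(onz('side0',p,0.003))
E
```

```text
driver handle [0.41075727 0.4998249  0.01      ]
driver tip [0.59900863 0.52225389 0.01      ]
mug [0.6973148  0.45226084 0.01      ]
blue can base [0.75674133 0.28558538 0.01      ]
yaw now -83.32 turn dr z total 0.03
shift tool [-0.3374  0.0434 -0.1055] rows 12 per row [-0.0281  0.0036 -0.0088]
[0.34953049 0.39960915 0.003     ]
[0.34694011 0.26039107 0.003     ]
[0.5897148  0.22194629 0.003     ]
[0.62100118 0.3807322  0.003     ]
```

>>> play_rows(translation=[[0,0,-0.005],[0,0,-0.01],[0,0,-0.015],[0,0,-0.02],[0,0,-0.02],[0,0,-0.02],[0,0,-0.02],[0,0,-0.02],[0,0,-0.02],[0,0,0]], dr=[[0,0,0],[0,0,0],[0,0,0],[0,0,0],[0,0,0],[0,0,0],[0,0,0],[0,0,0],[0,0,0],[0,0,0]], gripper=[1,1,1,1,1,1,1,1,1,1])

```text
time_s: 10.02
eef_pos: [0.5566, -0.0021, 0.2478]
eef_rot: [-0.003, 0.747, -0.665, 0.003]
contact_force: [0.1, 1.2, -1.1]
grip_width: 0.0105
```

```bash
python3 - <<'E'
from h import *
st(); plan([0.473,0.318,0.245],-83.35); snap('wrist','w5');snap('side','d5')
a=load('w5')[0];b=load('d5')[0]
cv2.imwrite('pics/m5.png',np.hstack([cv2.resize(a,(400,300)),b[130:430,180:580]])[:,:,::-1])
E
```

```text
10.02 pos [ 0.5566 -0.0021  0.2478] euler zyx [ -83.3123   -0.0024 -179.5196] w 0.0105 F [ 0.1011  1.1823 -1.1405] j [ 0.2882  0.2527 -0.1424  0.0016 -1.1675 -0.1721]
yaw now -83.31 turn dr z total 0.04
shift tool [-0.3277  0.0458  0.0024] rows 12 per row [-0.0273  0.0038  0.0002]
```

View pics/m5.png

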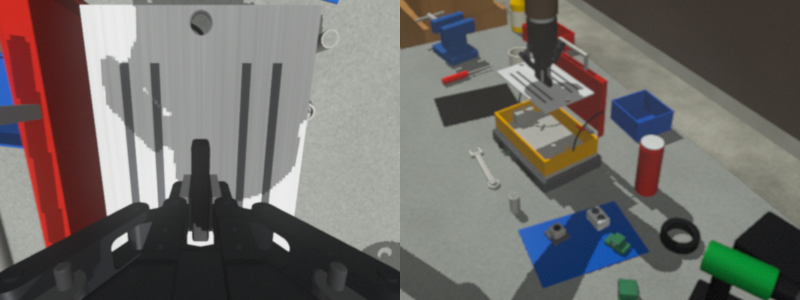

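>>> play_rows(translation=[[-0.015,0.002,0],[-0.025,0.0035,0],[-0.03,0.0045,0],[-0.033,0.0045,0],[-0.033,0.0045,0],[-0.033,0.0045,0],[-0.033,0.0045,0],[-0.033,0.0045,0],[-0.033,0.0045,0],[-0.03,0.0045,0],[-0.02,0.003,0],[-0.0097,0.0015,0]], dr=[[0,0,0],[0,0,0],[0,0,0],[0,0,0],[0,0,0],[0,0,0],[0,0,0],[0,0,0],[0,0,0],[0,0,0],[0,0,0],[0,0,0]], gripper=[1,1,1,1,1,1,1,1,1,1,1,1])

```text
time_s: 11.12
eef_pos: [0.4693, 0.3198, 0.2406]
eef_rot: [0.002, 0.748, -0.664, -0.0]
contact_force: [0.6, -0.0, -2.4]
grip_width: 0.0101
```

```bash
python3 - <<'E'
from h import *
st(); plan([0.473,0.318,0.012],-83.35); snap('scene','s6')
a=load('s6')[0]
cv2.imwrite('pics/m6.png',a[100:400,150:550,::-1])
E
```

```text
11.12 pos [0.4693 0.3198 0.2406] euler zyx [-83.2149  -0.1122 179.7888] w 0.0101 F [ 0.5801 -0.0209 -2.4103] j [ 0.8827  0.2834 -0.1173 -0.0012 -1.1741 -0.7638]
yaw now -83.21 turn dr z total 0.14
shift tool [ 0.0018 -0.0043  0.2286] rows 8 per row [ 0.0002 -0.0005  0.0286]
```

View pics/m6.png

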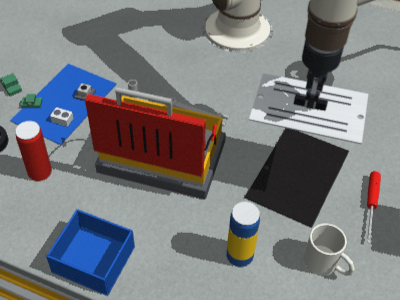

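>>> play_rows(translation=[[0.0018,-0.0043,0.02],[0,0,0.035],[0,0,0.035],[0,0,0.035],[0,0,0.035],[0,0,0.025],[0,0,0.015],[0,0,0.01],[0,0,0.008],[0,0,0.005],[0,0,0.003],[0,0,0.002]], dr=[[0,0,0],[0,0,0],[0,0,0],[0,0,0],[0,0,0],[0,0,0],[0,0,0],[0,0,0],[0,0,0],[0,0,0],[0,0,0],[0,0,0]], gripper=[1,1,1,1,1,1,1,1,1,1,1,1])

```text
time_s: 12.17
eef_pos: [0.476, 0.317, 0.0156]
eef_rot: [-0.001, 0.747, -0.665, 0.0]
contact_force: [-0.4, 0.5, -2.3]
grip_width: 0.0102
```

>>> play_rows(translation=[[0,0,0.001],[0,0,0],[0,0,0],[0,0,0]], dr=[[0,0,0],[0,0,0],[0,0,0],[0,0,0]], gripper=[1,1,1,1])

```text
time_s: 12.5
eef_pos: [0.4758, 0.317, 0.0147]
eef_rot: [-0.001, 0.747, -0.665, 0.0]
contact_force: [-0.6, -0.2, -2.9]
grip_width: 0.0101
```

Still hanging (−2.9 N); ease down until contact.

>>> play_rows(translation=[[0,0,0.0015],[0,0,0.0015],[0,0,0.001],[0,0,0]], dr=[[0,0,0],[0,0,0],[0,0,0],[0,0,0]], gripper=[1,1,1,1])

```text
time_s: 12.83
eef_pos: [0.4757, 0.317, 0.0117]
eef_rot: [-0.0, 0.747, -0.665, 0.0]
contact_force: [-1.8, -1.3, 6.4]
grip_width: 0.0104
```

>>> play_rows(translation=[[0,0,0],[0,0,0],[0,0,0],[0,0,-0.02],[0,0,-0.03],[0,0,-0.03],[0,0,-0.03],[0,0,-0.03],[0,0,-0.03],[0,0,-0.03],[0,0,0],[0,0,0]], dr=[[0,0,0],[0,0,0],[0,0,0],[0,0,0],[0,0,0],[0,0,0],[0,0,0],[0,0,0],[0,0,0],[0,0,0],[0,0,0],[0,0,0]], gripper=[0.62,0.62,0.62,0.62,0.62,0.62,0.62,0.62,0.62,0.62,0.62,0.62])

```text
time_s: 13.83
eef_pos: [0.4763, 0.3175, 0.2122]
eef_rot: [-0.003, 0.747, -0.665, -0.0]
contact_force: [-1.1, -0.0, -0.0]
grip_width: 0.0326
```

```bash
python3 - <<'E'
from h import *
st(); snap('scene','s7'); snap('wrist','w7'); snap('side','d7')
a=load('s7')[0]; b=load('w7')[0]; d=load('d7')[0]
cv2.imwrite('pics/m7.png',np.vstack([np.hstack([a[100:400,150:550],cv2.resize(b,(400,300))])[:,:,::-1]]))
cv2.imwrite('pics/m7d.png',cv2.resize(d[310:470,280:450],None,fx=3.5,fy=3.5,interpolation=cv2.INTER_CUBIC)[:,:,::-1])
cv2.imwrite('pics/m7s.png',cv2.resize(a[155:260,130:280],None,fx=5,fy=5,interpolation=cv2.INTER_CUBIC)[:,:,::-1])
E
```

```text
13.83 pos [0.4763 0.3175 0.2122] euler zyx [ -83.3417    0.1945 -179.7876] w 0.0326 F [-1.0921 -0.0288 -0.0434] j [ 0.871   0.3076 -0.1571  0.0001 -1.101  -0.7548]
```

View pics/m7.png

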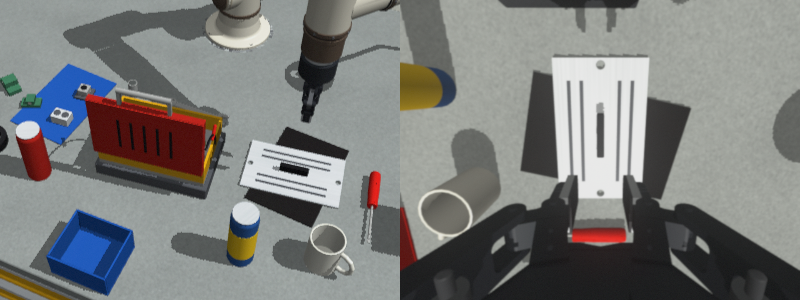

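View pics/m7d.png

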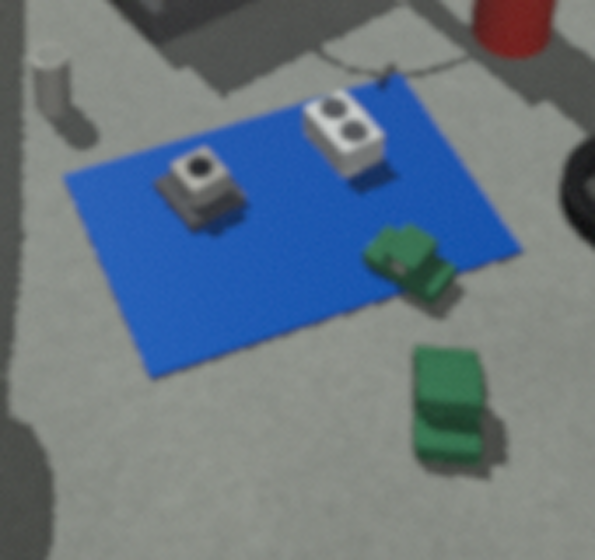

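View pics/m7s.png

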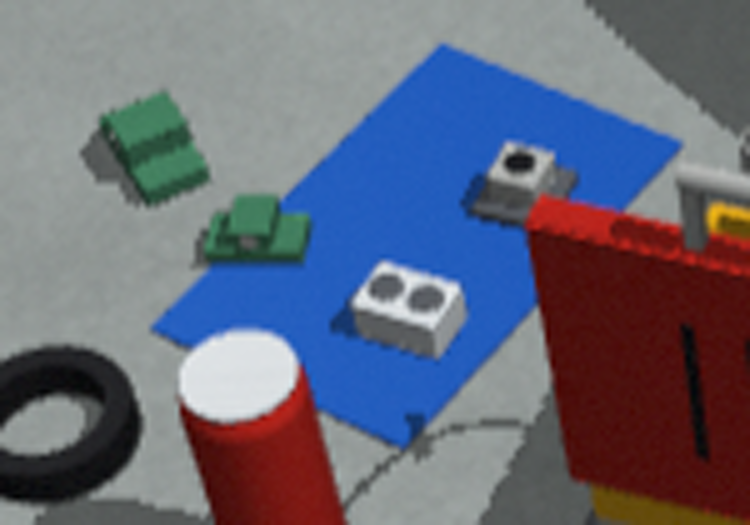

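>>> play_rows(translation=[[0.015,0.001,-0.02],[0.025,0.002,-0.02],[0.031,0.0025,-0.02],[0.032,0.0025,-0.02],[0.032,0.0025,-0.02],[0.032,0.0025,-0.02],[0.032,0.0025,-0.02],[0.032,0.0025,-0.008],[0.032,0.0025,0],[0.032,0.0025,0],[0.032,0.0025,0],[0.032,0.0025,0]], dr=[[0,0,0],[0,0,0],[0,0,0],[0,0,0],[0,0,0],[0,0,0],[0,0,0],[0,0,0],[0,0,0],[0,0,0],[0,0,0],[0,0,0]], gripper=[0.3,0.3,0.3,0.3,0.3,0.3,0.3,0.3,0.3,0.3,0.3,0.3])

```text
time_s: 14.98
eef_pos: [0.4888, -0.0446, 0.3566]
eef_rot: [0.001, 0.747, -0.665, -0.001]
contact_force: [0.9, -0.3, 0.1]
grip_width: 0.0599
```

>>> play_rows(translation=[[0.032,0.0025,0],[0.032,0.0025,0],[0.032,0.0025,0],[0.032,0.0025,0],[0.032,0.0025,0],[0.032,0.0025,0],[0.03,0.0025,0],[0.02,0.002,0],[0.0145,0.001,0],[0,0,0]], dr=[[0,0,0],[0,0,0],[0,0,0],[0,0,0],[0,0,0],[0,0,0],[0,0,0],[0,0,0],[0,0,0],[0,0,0]], gripper=[0.3,0.3,0.3,0.3,0.3,0.3,0.3,0.3,0.3,0.3])

```text
time_s: 15.82
eef_pos: [0.4984, -0.3026, 0.3553]
eef_rot: [0.001, 0.746, -0.666, -0.002]
contact_force: [-0.4, 0.9, -0.9]
grip_width: 0.0597
```

```bash
python3 - <<'E'
from h import *
st(); snap('wrist','w8')
E
```

```text
15.82 pos [ 0.4984 -0.3026  0.3553] euler zyx [-83.5392   0.0913 179.7465] w 0.0597 F [-0.4004  0.9356 -0.8573] j [-0.2679  0.2573  0.1291  0.0002 -1.4473  0.3807]
```

View pics/w8.png

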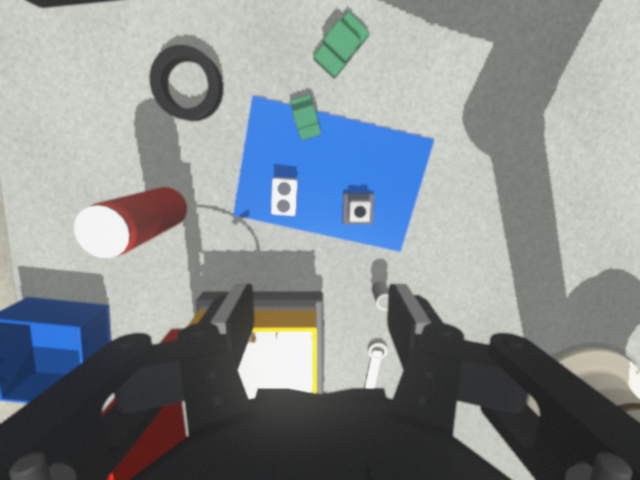

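```bash
cat > seg.py <<'E'
from h import *
def rect(n,mask,z,roi,name):
    u0,v0,u1,v1=roi; m=np.zeros(mask.shape,np.uint8); m[v0:v1,u0:u1]=mask[v0:v1,u0:u1]
    cs=cv2.findContours(m,0,2)[0]; c=max(cs,key=cv2.contourArea)
    X=np.array([onz(n,p,z)[:2] for p in c[:,0]]).astype(np.float32)
    r=cv2.minAreaRect(X); (cx,cy),(w,h),a=r
    if w<h: a+=90; w,h=h,w
    mo=cv2.moments(c); print(name,'c',round(cx,4),round(cy,4),'size',round(w,4),round(h,4),'long-axis yaw',round((a+90)%180-90,1),'cpx',round(mo['m10']/mo['m00'],1),round(mo['m01']/mo['m00'],1))
E
python3 - <<'E'
from seg import *
im=load('w8')[0].astype(int)
cv2.imwrite('pics/w8c.png',cv2.resize(load('w8')[0][0:250,220:450],None,fx=3.2,fy=2.4*4/3,interpolation=cv2.INTER_CUBIC)[:,:,::-1][:800])
g=(im[:,:,1]>im[:,:,0]+25)&(im[:,:,1]>im[:,:,2]+10)
rect('w8',g,0.015,(280,85,330,145),'bracket'); rect('w8',g,0.02,(300,0,380,85),'decoy')
wht=(im.min(2)>150)
rect('w8',wht,0.029,(262,165,305,225),'block'); rect('w8',wht,0.031,(338,180,380,230),'hub')
E
```

```text
bracket c 0.5291 -0.4054 size 0.0524 0.0291 long-axis yaw -67.7 cpx 305.0 116.0
decoy c 0.4943 -0.4964 size 0.0693 0.0412 long-axis yaw 56.2 cpx 340.7 43.5
block c 0.5477 -0.2962 size 0.0513 0.0352 long-axis yaw -87.4 cpx 283.6 196.5
hub c 0.4395 -0.2879 size 0.0305 0.0299 long-axis yaw 6.5 cpx 359.9 211.5
```

View pics/w8c.png

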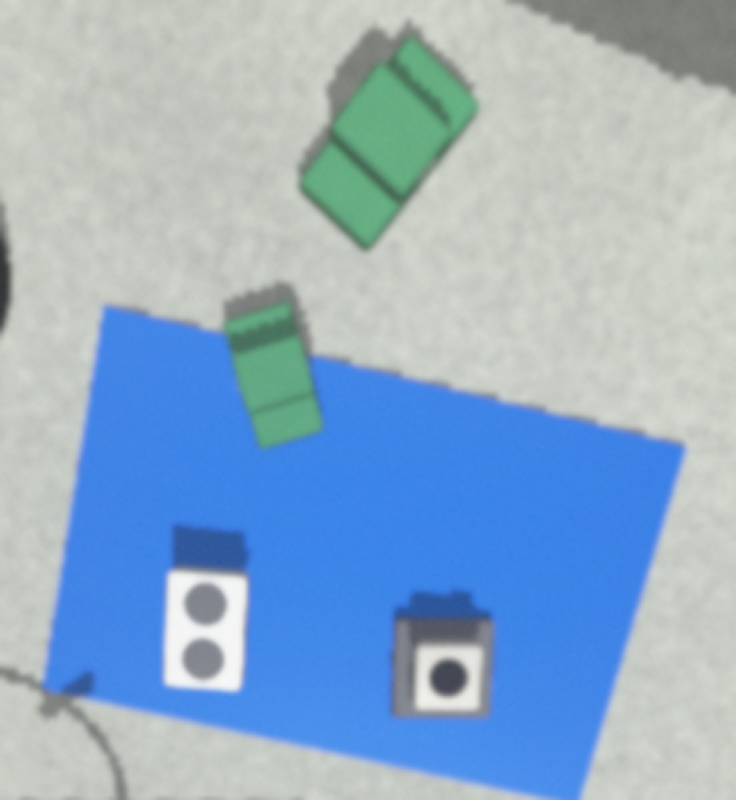

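```bash
python3 - <<'E'
from seg import *
S=lambda p:('s7',sc(p,130,155,5)); D=lambda p:('d7',sc(p,280,310,3.5))
for n,w,s,d in [('block',(283.6,196.5),(410,294),(343,129)),('hub',(359.9,211.5),(521,168),(200,172)),('lug',(220+268/3.2,362/3.2),(255,211),(408,244))]:
    W=('w8',w)
    for c in [(W,S(s)),(W,D(d)),(S(s),D(d)),(W,S(s),D(d))]: print(n,*tri(*c))
E
```

```text
block [ 0.54793447 -0.29661044  0.02854121] [6.942075002197371e-05, 6.942075002193339e-05]
block [ 0.54992507 -0.29529169  0.01563426] [0.0011241450542406831, 0.0011241450542406092]
block [ 0.54554433 -0.30070948  0.02358034] [0.001564791296894572, 0.001564791296894517]
block [ 0.54699857 -0.29855794  0.02406188] [0.0029217934882366367, 0.0019039020026130802, 0.00298428274501225]
hub [ 0.44038542 -0.28869363  0.02863447] [0.0015646876372490423, 0.0015646876372489844]
hub [ 0.44005801 -0.28830746  0.02442476] [0.0019801913359773736, 0.0019801913359773077]
hub [ 0.44024577 -0.29111394  0.02635945] [0.00038682459212319777, 0.0003868245921233033]
hub [ 0.44001668 -0.28966963  0.02667227] [0.0025644014517715117, 0.0009899489113565938, 0.0017393946234211678]
lug [ 0.52991017 -0.40688995  0.03001737] [0.0016685161500563665, 0.0016685161500560662]
lug [ 0.52965786 -0.4074552   0.02872263] [0.0015983713317967569, 0.0015983713317970656]
lug [ 0.52814013 -0.40653179  0.02868625] [0.00017859218485712975, 0.0001785921848568797]
lug [ 0.52916196 -0.4070494   0.02898664] [0.002209111234912085, 0.0012570488825174554, 0.0010213514422926246]
```

```bash
python3 - <<'E'
from h import *
plan([0.548,-0.2965,0.1],-87.4)
E
```

```text
yaw now -83.49 turn dr z total 3.91
shift tool [ 0.0013 -0.0509  0.2554] rows 9 per row [ 0.0001 -0.0057  0.0284]
```

>>> play_rows(translation=[[0,-0.015,0.02],[0.0013,-0.018,0.03],[0,-0.018,0.035],[0,0,0.04],[0,0,0.04],[0,0,0.04],[0,0,0.03],[0,0,0.02],[0,0,0],[0,0,0]], dr=[[0,0,0],[0,0,0],[0,0,0],[0,0,2],[0,0,1.9],[0,0,0],[0,0,0],[0,0,0],[0,0,0],[0,0,0]], gripper=[0.3,0.3,0.3,0.3,0.3,0.3,0.3,0.3,0.3,0.3])

```text
time_s: 16.7
eef_pos: [0.549, -0.2948, 0.102]
eef_rot: [0.001, 0.724, -0.689, -0.001]
contact_force: [0.3, 0.3, 0.9]
grip_width: 0.0602
```

```bash
python3 - <<'E'
from seg import *
st(); snap('wrist','w9')
im=load('w9')[0].astype(int)
rect('w9',im.min(2)>150,0.029,(200,150,420,400),'block')
plan([0.548,-0.2965,0.006],-87.4)
E
```

```text
16.7 pos [ 0.549  -0.2948  0.102 ] euler zyx [-87.1752   0.0356 179.8117] w 0.0602 F [0.2695 0.3474 0.884 ] j [-0.2333  0.4968 -0.1601  0.0004 -0.9172  0.2824]
block c 0.5357 -0.2387 size 0.1281 0.0579 long-axis yaw -21.8 cpx 328.2 321.6
yaw now -87.17 turn dr z total 0.23
shift tool [0.0009 0.0024 0.0979] rows 4 per row [0.0002 0.0006 0.0245]
```

View pics/w9.png

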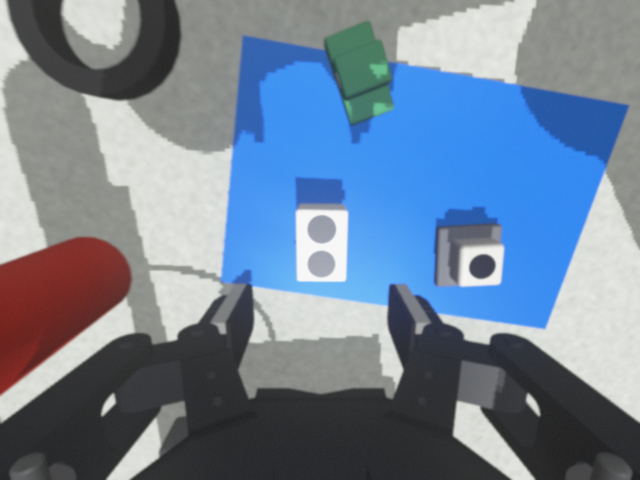

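```bash
python3 - <<'E'
from h import *
print(onz('w9',(321.5,245),0.029),onz('w9',(297,282),.029),onz('w9',(297,209),.029),onz('w9',(347,282),.029), onz('w9',(480,266),.031))
E
```

```text
[ 0.54817484 -0.29768167  0.029     ] [ 0.56359133 -0.27048939  0.029     ] [ 0.56522486 -0.32106422  0.029     ] [ 0.52935062 -0.27217691  0.029     ] [ 0.44119981 -0.28888248  0.031     ]
```

Block centre (0.548, −0.2972), in agreement with the earlier view. Descend and grip.

>>> play_rows(translation=[[0.0022,0.0015,0.015],[0,0,0.025],[0,0,0.025],[0,0,0.015],[0,0,0.01],[0,0,0.006],[0,0,0]], dr=[[0,0,0.2],[0,0,0],[0,0,0],[0,0,0],[0,0,0],[0,0,0],[0,0,0]], gripper=[0.3,0.3,0.3,0.3,0.3,0.3,0.3])

```text
time_s: 17.33
eef_pos: [0.5487, -0.298, 0.0075]
eef_rot: [-0.0, 0.723, -0.691, 0.0]
contact_force: [0.4, -0.1, 0.2]
grip_width: 0.06
```

>>> play_rows(translation=[[0,0,0],[0,0,0],[0,0,0],[0,0,0],[0,0,0],[0,0,0]], dr=[[0,0,0],[0,0,0],[0,0,0],[0,0,0],[0,0,0],[0,0,0]], gripper=[1,1,1,1,1,1], grip_force=70)

```text
time_s: 17.83
eef_pos: [0.5494, -0.2983, 0.009]
eef_rot: [-0.001, 0.723, -0.691, 0.002]
contact_force: [-0.6, 0.9, 6.0]
grip_width: 0.0326
```

>>> play_rows(translation=[[0,0,-0.01],[0,0,-0.02],[0,0,-0.03],[0,0,-0.035],[0,0,-0.035],[0,0,-0.03],[0,0,-0.02],[0,0,0]], dr=[[0,0,0],[0,0,0],[0,0,0],[0,0,0],[0,0,0],[0,0,0],[0,0,0],[0,0,0]], gripper=[1,1,1,1,1,1,1,1])

```text
time_s: 18.5
eef_pos: [0.5505, -0.299, 0.1936]
eef_rot: [-0.002, 0.723, -0.691, 0.005]
contact_force: [-0.0, 0.2, -0.6]
grip_width: 0.0326
```

```bash
python3 - <<'E'
from h import *
st(); plan(dry(-0.02,0.062,0.2),-83.35); snap('wrist','w10')
cv2.imwrite('pics/w10s.png',cv2.resize(load('w10')[0],(400,300))[:,:,::-1])
E
```

```text
18.5 pos [ 0.5505 -0.299   0.1936] euler zyx [ -87.411    -0.26   -179.4129] w 0.0326 F [-0.0008  0.2419 -0.5528] j [-0.239   0.4088 -0.0529  0.0017 -1.098   0.2834]
yaw now -87.41 turn dr z total -4.06
shift tool [-0.3569  0.0059 -0.0081] rows 12 per row [-0.0297  0.0005 -0.0007]
```

View pics/w10s.png

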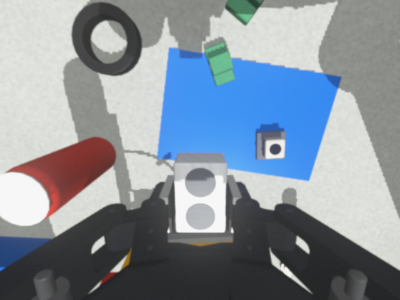

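>>> play_rows(translation=[[-0.01,0,-0.02],[-0.02,0,-0.02],[-0.03,0,-0.01],[-0.033,0,0],[-0.033,0.001,0],[-0.033,0.001,0],[-0.033,0.001,0],[-0.033,0.001,0],[-0.033,0.001,0],[-0.033,0.001,0],[-0.033,0,0],[-0.033,0,0]], dr=[[0,0,0],[0,0,0],[0,0,0],[0,0,0],[0,0,0],[0,0,0],[0,0,0],[0,0,0],[0,0,0],[0,0,0],[0,0,0],[0,0,0]], gripper=[1,1,1,1,1,1,1,1,1,1,1,1])

```text
time_s: 19.55
eef_pos: [0.5246, 0.0597, 0.2354]
eef_rot: [0.001, 0.723, -0.691, -0.001]
contact_force: [0.1, -0.7, -1.0]
grip_width: 0.0324
```

>>> play_rows(translation=[[0,0,0],[0,0,0],[0,0,0]], dr=[[0,0,-2],[0,0,-2.06],[0,0,0]], gripper=[1,1,1])

```text
time_s: 19.8
eef_pos: [0.525, 0.059, 0.2353]
eef_rot: [0.002, 0.747, -0.664, -0.001]
contact_force: [-0.2, 0.2, -0.8]
grip_width: 0.0329
```

```bash
python3 - <<'E'
from h import *
st(); plan(dry(-0.02,0.062,0.06),-83.35); snap('wrist','w11'); print([proj('w11',dry(x,y,.1)).round() for x,y in [(-.086,-.131),(.086,-.131),(0,-.108)]])
cv2.imwrite('pics/w11s.png',cv2.resize(load('w11')[0],(400,300))[:,:,::-1])
E
```

```text
19.8 pos [0.525  0.059  0.2353] euler zyx [-83.2844  -0.0209 179.7782] w 0.0329 F [-0.181   0.1961 -0.8324] j [ 0.4188  0.2192 -0.2187 -0.0009 -1.1367 -0.3012]
yaw now -83.28 turn dr z total 0.07
shift tool [ 0.0021 -0.0038  0.1753] rows 6 per row [ 0.0003 -0.0006  0.0292]
[array([411., -46.]), array([163., -47.]), array([288.,  -8.])]
```

View pics/w11s.png

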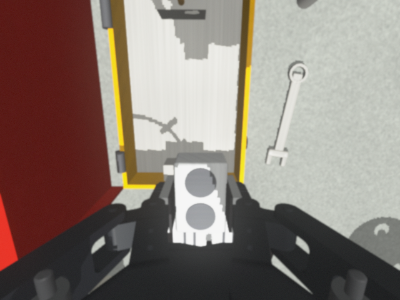

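>>> play_rows(translation=[[0.002,-0.004,0.02],[0,0,0.035],[0,0,0.035],[0,0,0.03],[0,0,0.02],[0,0,0.015],[0,0,0.01],[0,0,0.006],[0,0,0.004],[0,0,0.001],[0,0,0]], dr=[[0,0,0],[0,0,0],[0,0,0],[0,0,0],[0,0,0],[0,0,0],[0,0,0],[0,0,0],[0,0,0],[0,0,0],[0,0,0]], gripper=[1,1,1,1,1,1,1,1,1,1,1])

```text
time_s: 20.77
eef_pos: [0.5308, 0.057, 0.0616]
eef_rot: [-0.0, 0.747, -0.665, 0.0]
contact_force: [0.2, -0.2, -1.5]
grip_width: 0.0329
```

>>> play_rows(translation=[[0,0,0.002],[0,0,0.0015],[0,0,0.001],[0,0,0]], dr=[[0,0,0],[0,0,0],[0,0,0],[0,0,0]], gripper=[1,1,1,1])

```text
time_s: 21.1
eef_pos: [0.5304, 0.0569, 0.0567]
eef_rot: [-0.0, 0.747, -0.665, 0.0]
contact_force: [-0.9, -0.4, -1.2]
grip_width: 0.0327
```

>>> play_rows(translation=[[0,0,0.001],[0,0,0],[0,0,0],[0,0,0],[0,0,-0.01],[0,0,-0.03],[0,0,-0.035],[0,0,-0.035],[0,0,-0.035],[0,0,-0.035],[0,0,0]], dr=[[0,0,0],[0,0,0],[0,0,0],[0,0,0],[0,0,0],[0,0,0],[0,0,0],[0,0,0],[0,0,0],[0,0,0],[0,0,0]], gripper=[1,0.4,0.4,0.4,0.4,0.4,0.4,0.4,0.4,0.4,0.4])

```text
time_s: 22.02
eef_pos: [0.5344, 0.0576, 0.2449]
eef_rot: [-0.007, 0.747, -0.665, 0.005]
contact_force: [0.9, 0.2, 0.5]
grip_width: 0.0512
```

```bash
python3 - <<'E'
from h import *
st(); plan([0.4405,-0.289,0.237],-83.5); snap('wrist','w12')
cv2.imwrite('pics/w12s.png',cv2.resize(load('w12')[0],(400,300))[:,:,::-1])
E
```

```text
22.02 pos [0.5344 0.0576 0.2449] euler zyx [ -83.2981    0.0903 -179.0423] w 0.0512 F [0.9139 0.1715 0.504 ] j [ 0.4111  0.2174 -0.1981  0.0037 -1.1389 -0.2957]
yaw now -83.3 turn dr z total 0.2
shift tool [0.3333 0.1338 0.0051] rows 12 per row [0.0278 0.0112 0.0004]
```

View pics/w12s.png

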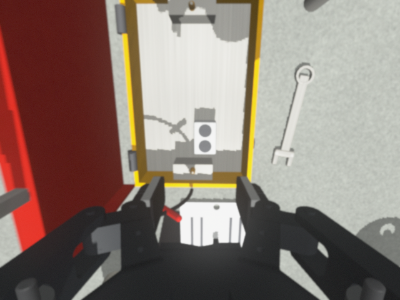

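>>> play_rows(translation=[[0.015,0.006,0],[0.024,0.0098,0],[0.031,0.0125,0],[0.033,0.013,0],[0.033,0.0132,0],[0.033,0.0132,0],[0.033,0.0132,0],[0.033,0.0132,0],[0.033,0.0132,0],[0.03,0.0125,0],[0.02,0.008,0],[0.0153,0.006,0]], dr=[[0,0,0],[0,0,0],[0,0,0],[0,0,0],[0,0,0],[0,0,0],[0,0,0],[0,0,0],[0,0,0],[0,0,0],[0,0,0],[0,0,0]], gripper=[0.4,0.4,0.4,0.4,0.4,0.4,0.4,0.4,0.4,0.4,0.4,0.4])

```text
time_s: 23.07
eef_pos: [0.4344, -0.2913, 0.235]
eef_rot: [0.0, 0.746, -0.666, -0.001]
contact_force: [-0.5, 0.8, 0.5]
grip_width: 0.0516
```

>>> play_rows(translation=[[0,0,0.03],[0,0,0.035],[0,0,0.035],[0,0,0.02],[0,0,0],[0,0,0]], dr=[[0,0,0],[0,0,0],[0,0,0],[0,0,0],[0,0,0],[0,0,0]], gripper=[0.4,0.4,0.4,0.4,0.4,0.4])

```text
time_s: 23.57
eef_pos: [0.4352, -0.2895, 0.1149]
eef_rot: [0.001, 0.747, -0.665, -0.001]
contact_force: [0.6, -0.5, -0.3]
grip_width: 0.0509
```

```bash
python3 - <<'E'
from h import *
st(); plan([0.4405,-0.289,0.0105],-83.5); snap('wrist','w13'); print(proj('w13',[.4405,-.289,.031]))
E
```

```text
23.57 pos [ 0.4352 -0.2895  0.1149] euler zyx [-83.3684   0.0475 179.8254] w 0.0509 F [ 0.5833 -0.4681 -0.3211] j [-0.2761  0.3332 -0.3988  0.0005 -0.8419  0.3915]
yaw now -83.37 turn dr z total 0.13
shift tool [ 0.0002 -0.0057  0.1044] rows 4 per row [ 0.     -0.0014  0.0261]
[312.5161 244.4052]
```

View pics/w13.png

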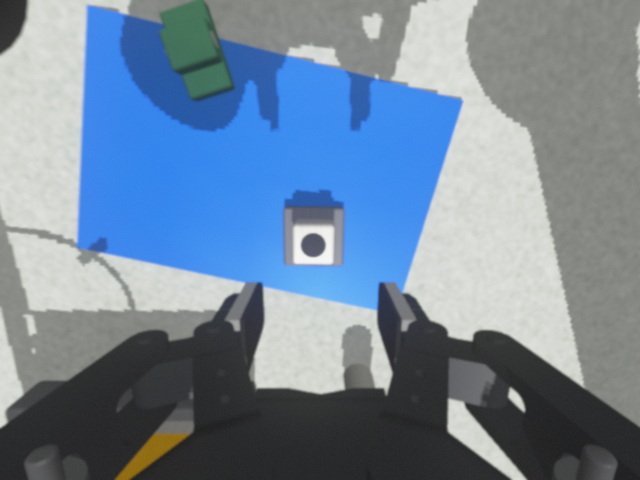

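>>> play_rows(translation=[[0,-0.0057,0.015],[0,0,0.025],[0,0,0.025],[0,0,0.018],[0,0,0.012],[0,0,0.008],[0,0,0]], dr=[[0,0,0],[0,0,0],[0,0,0],[0,0,0],[0,0,0],[0,0,0],[0,0,0]], gripper=[0.4,0.4,0.4,0.4,0.4,0.4,0.4])

```text
time_s: 24.2
eef_pos: [0.442, -0.289, 0.0127]
eef_rot: [-0.0, 0.747, -0.665, 0.0]
contact_force: [-0.4, -0.6, 0.6]
grip_width: 0.0512
```

>>> play_rows(translation=[[0,0,0],[0,0,0],[0,0,0],[0,0,0],[0,0,0],[0,0,0]], dr=[[0,0,0],[0,0,0],[0,0,0],[0,0,0],[0,0,0],[0,0,0]], gripper=[1,1,1,1,1,1])

```text
time_s: 24.7
eef_pos: [0.4428, -0.2894, 0.0145]
eef_rot: [-0.001, 0.747, -0.665, 0.002]
contact_force: [-1.0, 1.4, 5.9]
grip_width: 0.0281
```

>>> play_rows(translation=[[0,0,-0.01],[0,0,-0.02],[0,0,-0.03],[0,0,-0.035],[0,0,-0.035],[0,0,-0.035],[0,0,-0.035],[0,0,-0.02],[0,0,0]], dr=[[0,0,0],[0,0,0],[0,0,0],[0,0,0],[0,0,0],[0,0,0],[0,0,0],[0,0,0],[0,0,0]], gripper=[1,1,1,1,1,1,1,1,1])

```text
time_s: 25.45
eef_pos: [0.4438, -0.29, 0.2392]
eef_rot: [-0.002, 0.747, -0.665, 0.006]
contact_force: [0.6, -1.1, -0.3]
grip_width: 0.0284
```

```bash
python3 - <<'E'
from h import *
st(); plan(dry(-0.02,0.0,0.235),-83.35); snap('wrist','w14')
cv2.imwrite('pics/w14s.png',cv2.resize(load('w14')[0],(400,300))[:,:,::-1])
E
```

```text
25.45 pos [ 0.4438 -0.29    0.2392] euler zyx [ -83.3507   -0.346  -179.3808] w 0.0284 F [ 0.574  -1.0528 -0.2773] j [-0.2718  0.2112 -0.22    0.0017 -1.1273  0.3872]
yaw now -83.35 turn dr z total -0.0
shift tool [-0.2732 -0.1242  0.0039] rows 11 per row [-0.0248 -0.0113  0.0004]
```

View pics/w14s.png

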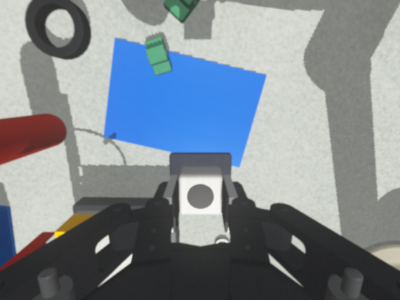

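>>> play_rows(translation=[[-0.015,-0.007,0],[-0.025,-0.011,0],[-0.03,-0.014,0],[-0.033,-0.015,0],[-0.033,-0.015,0],[-0.033,-0.015,0],[-0.033,-0.015,0],[-0.03,-0.014,0],[-0.025,-0.011,0],[-0.0162,-0.0072,0],[0,0,0],[0,0,0]], dr=[[0,0,0],[0,0,0],[0,0,0],[0,0,0],[0,0,0],[0,0,0],[0,0,0],[0,0,0],[0,0,0],[0,0,0],[0,0,0],[0,0,0]], gripper=[1,1,1,1,1,1,1,1,1,1,1,1])

```text
time_s: 26.5
eef_pos: [0.5325, -0.0026, 0.2311]
eef_rot: [0.001, 0.747, -0.665, -0.001]
contact_force: [-0.8, 0.0, -1.2]
grip_width: 0.0282
```

```bash
python3 - <<'E'
from h import *
st(); plan(dry(-0.02,0.0,0.063),-83.35)
E
```

```text
26.5 pos [ 0.5325 -0.0026  0.2311] euler zyx [-83.2951  -0.0027 179.7992] w 0.0282 F [-0.8217  0.0153 -1.1693] j [ 0.2996  0.2295 -0.2161 -0.0007 -1.1286 -0.1823]
yaw now -83.3 turn dr z total 0.05
shift tool [ 0.0021 -0.0034  0.1681] rows 6 per row [ 0.0003 -0.0006  0.028 ]
```

>>> play_rows(translation=[[0.002,-0.0034,0.02],[0,0,0.035],[0,0,0.035],[0,0,0.03],[0,0,0.02],[0,0,0.012],[0,0,0.008],[0,0,0.006],[0,0,0.003],[0,0,0.001],[0,0,0]], dr=[[0,0,0],[0,0,0],[0,0,0],[0,0,0],[0,0,0],[0,0,0],[0,0,0],[0,0,0],[0,0,0],[0,0,0],[0,0,0]], gripper=[1,1,1,1,1,1,1,1,1,1,1])

```text
time_s: 27.42
eef_pos: [0.5374, -0.0049, 0.0631]
eef_rot: [-0.0, 0.747, -0.665, 0.0]
contact_force: [-0.8, 0.5, -0.9]
grip_width: 0.0285
```

>>> play_rows(translation=[[0,0,0.001],[0,0,0],[0,0,0],[0,0,0],[0,0,0],[0,0,-0.01],[0,0,-0.03],[0,0,-0.035],[0,0,-0.035],[0,0,-0.035],[0,0,-0.03],[0,0,0]], dr=[[0,0,0],[0,0,0],[0,0,0],[0,0,0],[0,0,0],[0,0,0],[0,0,0],[0,0,0],[0,0,0],[0,0,0],[0,0,0],[0,0,0]], gripper=[1,1,0.4,0.4,0.4,0.4,0.4,0.4,0.4,0.4,0.4,0.4])

```text
time_s: 28.42
eef_pos: [0.5407, -0.0046, 0.2452]
eef_rot: [-0.006, 0.747, -0.665, 0.005]
contact_force: [1.6, 0.5, 0.8]
grip_width: 0.0513
```

```bash
python3 - <<'E'
from h import *
st(); plan([0.529,-0.4065,0.237],-67.7); snap('wrist','w15'); snap('scene','s15'); snap('side','d15')
cv2.imwrite('pics/w15s.png',np.hstack([cv2.resize(load('w15')[0],(400,300)),load('s15')[0][130:430,100:500]])[:,:,::-1])
E
```

```text
28.42 pos [ 0.5407 -0.0046  0.2452] euler zyx [ -83.3077   -0.0127 -179.1109] w 0.0513 F [1.5501 0.4902 0.8306] j [ 0.2932  0.2235 -0.1891  0.0032 -1.143  -0.1777]
yaw now -83.31 turn dr z total -15.61
shift tool [0.3978 0.0586 0.0073] rows 14 per row [0.0284 0.0042 0.0005]
```

View pics/w15s.png

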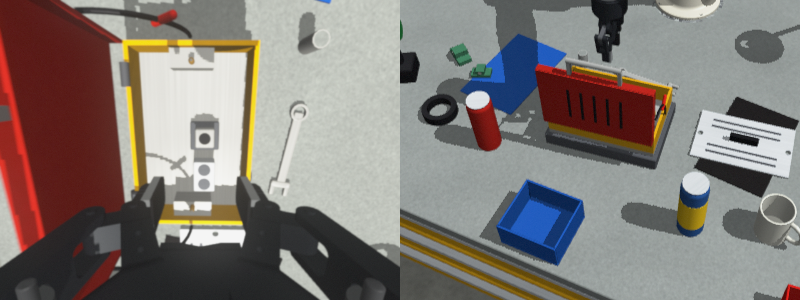

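>>> play_rows(translation=[[0.015,0.002,0],[0.025,0.004,0],[0.032,0.005,0],[0.033,0.005,0],[0.033,0.005,0],[0.033,0.005,0],[0.033,0.005,0],[0.033,0.005,0],[0.033,0.005,0],[0.033,0.005,0],[0.033,0.005,0],[0.031,0.004,0]], dr=[[0,0,0],[0,0,0],[0,0,0],[0,0,0],[0,0,0],[0,0,0],[0,0,0],[0,0,0],[0,0,0],[0,0,0],[0,0,0],[0,0,0]], gripper=[0.4,0.4,0.4,0.4,0.4,0.4,0.4,0.4,0.4,0.4,0.4,0.4])

```text
time_s: 29.57
eef_pos: [0.5235, -0.3771, 0.2345]
eef_rot: [0.001, 0.747, -0.665, -0.002]
contact_force: [0.3, 0.8, -0.3]
grip_width: 0.0512
```

>>> play_rows(translation=[[0.02,0.002,0],[0.0108,0.0016,0.02],[0,0,0.035],[0,0,0.035],[0,0,0.03],[0,0,0],[0,0,0]], dr=[[0,0,0],[0,0,0],[0,0,-5],[0,0,-5],[0,0,-5.6],[0,0,0],[0,0,0]], gripper=[0.4,0.4,0.4,0.4,0.4,0.4,0.4])

```text
time_s: 30.15
eef_pos: [0.5231, -0.4062, 0.1139]
eef_rot: [0.001, 0.829, -0.559, -0.003]
contact_force: [0.4, 0.2, 1.1]
grip_width: 0.0513
```

```bash
python3 - <<'E'
from seg import *
st(); snap('wrist','w16'); print(proj('w16',[.529,-.4065,.029]))
im=load('w16')[0].astype(int)
g=(im[:,:,1]>im[:,:,0]+20)&(im[:,:,1]>im[:,:,2]+5)
rect('w16',g,0.015,(230,150,420,290),'bracket')
plan([0.529,-0.4065,0.007],-67.7)
E
```

```text
30.15 pos [ 0.5231 -0.4062  0.1139] euler zyx [-67.9157   0.263  179.7165] w 0.0513 F [0.4281 0.1969 1.079 ] j [-0.4164  0.5445 -0.0387  0.0004 -0.9943  0.8016]
[312.9237 240.4823]
bracket c 0.5302 -0.4068 size 0.0526 0.0299 long-axis yaw -67.9 cpx 312.1 233.4
yaw now -67.88 turn dr z total -0.18
shift tool [ 0.0011 -0.0042  0.1096] rows 4 per row [ 0.0003 -0.0011  0.0274]
```

View pics/w16.png

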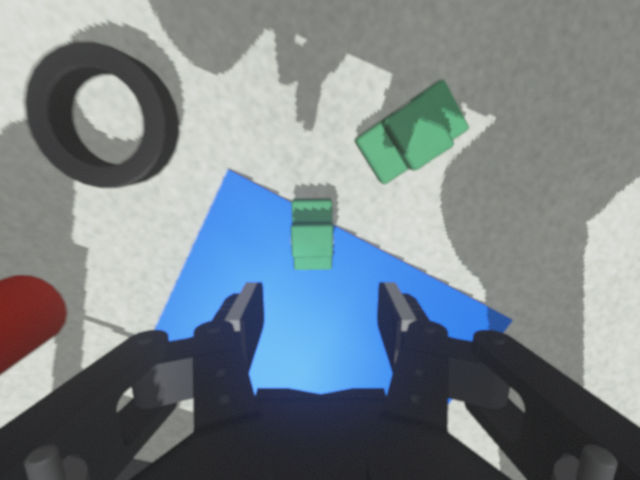

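>>> play_rows(translation=[[0.001,-0.005,0.015],[0,0,0.025],[0,0,0.025],[0,0,0.02],[0,0,0.013],[0,0,0.008],[0,0,0]], dr=[[0,0,0],[0,0,0],[0,0,0],[0,0,0],[0,0,0],[0,0,0],[0,0,0]], gripper=[0.4,0.4,0.4,0.4,0.4,0.4,0.4])

```text
time_s: 30.78
eef_pos: [0.5299, -0.4058, 0.0104]
eef_rot: [0.0, 0.83, -0.558, -0.0]
contact_force: [-0.3, 0.4, -0.8]
grip_width: 0.0513
```

>>> play_rows(translation=[[0,0,0],[0,0,0],[0,0,0],[0,0,0],[0,0,0],[0,0,0]], dr=[[0,0,0],[0,0,0],[0,0,0],[0,0,0],[0,0,0],[0,0,0]], gripper=[1,1,1,1,1,1])

```text
time_s: 31.28
eef_pos: [0.5311, -0.4065, 0.0129]
eef_rot: [-0.0, 0.83, -0.557, 0.002]
contact_force: [-0.1, 0.4, 5.5]
grip_width: 0.0283
```

>>> play_rows(translation=[[0,0,-0.01],[0,0,-0.02],[0,0,-0.03],[0,0,-0.035],[0,0,-0.035],[0,0,-0.035],[0,0,-0.035],[0,0,-0.025],[0,0,0]], dr=[[0,0,0],[0,0,0],[0,0,0],[0,0,5],[0,0,5],[0,0,5.5],[0,0,0],[0,0,0],[0,0,0]], gripper=[1,1,1,1,1,1,1,1,1])

```text
time_s: 32.03
eef_pos: [0.5317, -0.4074, 0.2438]
eef_rot: [-0.001, 0.747, -0.664, 0.007]
contact_force: [0.3, -1.1, 1.1]
grip_width: 0.028
```

```bash
python3 - <<'E'
from h import *
st(); plan(dry(-0.02,-0.062,0.24),-83.35); snap('wrist','w17')
cv2.imwrite('pics/w17s.png',cv2.resize(load('w17')[0],(400,300))[:,:,::-1])
E
```

```text
32.03 pos [ 0.5317 -0.4074  0.2438] euler zyx [ -83.2547   -0.4871 -179.4205] w 0.028 F [ 0.2539 -1.0794  1.079 ] j [-0.4119  0.4479  0.138   0.0023 -1.2479  0.529 ]
yaw now -83.25 turn dr z total 0.1
shift tool [-0.3379 -0.051   0.0015] rows 12 per row [-0.0282 -0.0043  0.0001]
```

View pics/w17s.png

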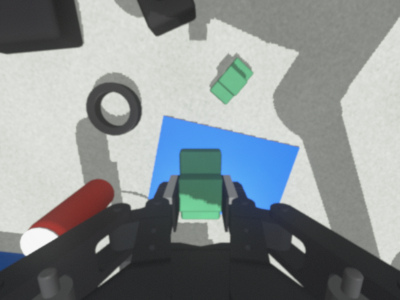

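>>> play_rows(translation=[[-0.015,-0.002,0],[-0.025,-0.004,0],[-0.032,-0.005,0],[-0.033,-0.005,0],[-0.033,-0.005,0],[-0.033,-0.005,0],[-0.033,-0.005,0],[-0.033,-0.005,0],[-0.033,-0.005,0],[-0.03,-0.005,0],[-0.023,-0.003,0],[-0.0149,-0.002,0]], dr=[[0,0,0],[0,0,0],[0,0,0],[0,0,0],[0,0,0],[0,0,0],[0,0,0],[0,0,0],[0,0,0],[0,0,0],[0,0,0],[0,0,0]], gripper=[1,1,1,1,1,1,1,1,1,1,1,1])

```text
time_s: 33.08
eef_pos: [0.5391, -0.0614, 0.2338]
eef_rot: [0.001, 0.748, -0.664, -0.002]
contact_force: [1.7, -0.1, -1.0]
grip_width: 0.0284
```

>>> play_rows(translation=[[0,0,0],[0,0,0]], dr=[[0,0,0],[0,0,0]], gripper=[1,1])

```text
time_s: 33.25
eef_pos: [0.5396, -0.0632, 0.2342]
eef_rot: [0.001, 0.748, -0.664, -0.001]
contact_force: [-0.1, -0.6, -1.1]
grip_width: 0.028
```

```bash
python3 - <<'E'
from h import *
st(); plan(dry(-0.02,-0.062,0.062),-83.35)
E
```

```text
33.25 pos [ 0.5396 -0.0632  0.2342] euler zyx [-83.182    0.0188 179.8098] w 0.028 F [-0.1424 -0.5736 -1.1497] j [ 0.1816  0.2454 -0.1865 -0.0006 -1.1421 -0.0624]
yaw now -83.18 turn dr z total 0.17
shift tool [ 0.0031 -0.0034  0.1722] rows 6 per row [ 0.0005 -0.0006  0.0287]
```

>>> play_rows(translation=[[0.003,-0.0034,0.02],[0,0,0.035],[0,0,0.035],[0,0,0.03],[0,0,0.02],[0,0,0.015],[0,0,0.008],[0,0,0.006],[0,0,0.003],[0,0,0.001],[0,0,0]], dr=[[0,0,0],[0,0,0],[0,0,0],[0,0,0],[0,0,0],[0,0,0],[0,0,0],[0,0,0],[0,0,0],[0,0,0],[0,0,0]], gripper=[1,1,1,1,1,1,1,1,1,1,1])

```text
time_s: 34.17
eef_pos: [0.545, -0.0669, 0.0632]
eef_rot: [-0.0, 0.747, -0.665, 0.0]
contact_force: [0.1, 0.3, -1.1]
grip_width: 0.0285
```

>>> play_rows(translation=[[0,0,0.0005],[0,0,0],[0,0,0],[0,0,0],[0,0,0],[0,0,-0.01],[0,0,-0.03],[0,0,-0.035],[0,0,-0.035],[0,0,-0.035],[0,0,-0.03],[0,0,0]], dr=[[0,0,0],[0,0,0],[0,0,0],[0,0,0],[0,0,0],[0,0,0],[0,0,0],[0,0,0],[0,0,0],[0,0,0],[0,0,0],[0,0,0]], gripper=[1,1,0.4,0.4,0.4,0.4,0.4,0.4,0.4,0.4,0.4,0.4])

```text
time_s: 35.17
eef_pos: [0.5482, -0.067, 0.2457]
eef_rot: [-0.005, 0.748, -0.664, 0.006]
contact_force: [1.7, -1.0, 0.0]
grip_width: 0.0514
```

```bash
python3 - <<'E'
from h import *
st(); plan([0.4757,0.317,0.25],-83.35); snap('wrist','w18'); snap('side','d18'); snap('scene','s18')
cv2.imwrite('pics/w18s.png',np.hstack([cv2.resize(load('w18')[0],(400,300)),load('d18')[0][150:450,200:600]])[:,:,::-1])
E
```

```text
35.17 pos [ 0.5482 -0.067   0.2457] euler zyx [ -83.2145   -0.1206 -179.1208] w 0.0514 F [ 1.6714 -1.0053  0.0231] j [ 0.1735  0.2429 -0.1615  0.0032 -1.1512 -0.0564]
yaw now -83.21 turn dr z total 0.14
shift tool [-0.3899  0.0265 -0.0055] rows 14 per row [-0.0279  0.0019 -0.0004]
```

View pics/w18s.png

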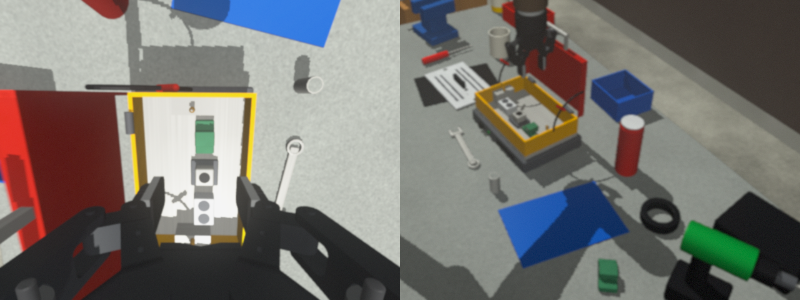

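>>> play_rows(translation=[[-0.015,0.001,0],[-0.025,0.002,0],[-0.032,0.002,0],[-0.033,0.002,0],[-0.033,0.002,0],[-0.033,0.002,0],[-0.033,0.0025,0],[-0.033,0.0025,0],[-0.033,0.0025,0],[-0.033,0.0025,0],[-0.033,0.002,0],[-0.026,0.002,0]], dr=[[0,0,0],[0,0,0],[0,0,0],[0,0,0],[0,0,0],[0,0,0],[0,0,0],[0,0,0],[0,0,0],[0,0,0],[0,0,0],[0,0,0]], gripper=[0.62,0.62,0.62,0.62,0.62,0.62,0.62,0.62,0.62,0.62,0.62,0.62])

```text
time_s: 36.32
eef_pos: [0.4761, 0.2914, 0.2353]
eef_rot: [0.002, 0.748, -0.664, -0.0]
contact_force: [0.4, 0.4, 0.8]
grip_width: 0.0324
```

>>> play_rows(translation=[[-0.02,0.001,0],[-0.0079,0,0],[0,0,0],[0,0,0]], dr=[[0,0,0],[0,0,0],[0,0,0],[0,0,0]], gripper=[0.62,0.62,0.62,0.62])

```text
time_s: 36.65
eef_pos: [0.4727, 0.3168, 0.2359]
eef_rot: [0.001, 0.747, -0.664, -0.0]
contact_force: [-0.1, 0.4, -0.7]
grip_width: 0.0325
```

```bash
python3 - <<'E'
from h import *
st(); plan([0.4757,0.317,0.0115],-83.35); snap('wrist','w19')
for y in (.108,0,-.108): print(proj('w19',np.array([.4757,.317,.007])+ey*y))
print(proj('w19',np.array([.4757,.317,.029])))
E
```

```text
36.65 pos [0.4727 0.3168 0.2359] euler zyx [-83.2676  -0.1076 179.8768] w 0.0325 F [-0.0852  0.4438 -0.7048] j [ 0.875   0.2878 -0.1234 -0.0001 -1.1624 -0.7574]
yaw now -83.27 turn dr z total 0.08
shift tool [-0.0003 -0.0035  0.2244] rows 8 per row [-0.     -0.0004  0.0281]
[317.3114 298.2409]
[317.3418 208.9982]
[317.3772 105.2589]
[317.2048 212.5937]
```

View pics/w19.png

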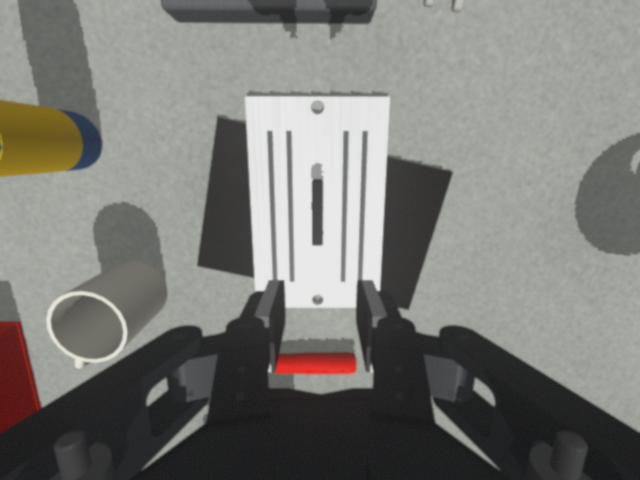

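```bash
python3 - <<'E'
from h import *
a=load('w19')[0]; b=load('w4')[0]
cv2.imwrite('pics/holes.png',np.hstack([cv2.resize(x[v:v+30,302:332],None,fx=6,fy=6,interpolation=cv2.INTER_CUBIC) for x,v in [(a,92),(a,284),(b,95),(b,266)]])[:,:,::-1])
for v in (92,284):
    g=a[v:v+30,302:332].min(2); m=(g<185).astype(np.uint8); m[:5]=0;m[-5:]=0;m[:,:5]=0;m[:,-5:]=0
    M=cv2.moments(m,True); u,w=302+M['m10']/M['m00'],v+M['m01']/M['m00']; print('hole',u,w,M['m00'],onz('w19',(u,w),.007))
E
```

```text
hole 317.10869565217394 107.17391304347827 138.0 [0.4882674  0.21159346 0.007     ]
hole 317.0576923076923 301.1730769230769 104.0 [0.46305148 0.42810782 0.007     ]
```

View pics/holes.png

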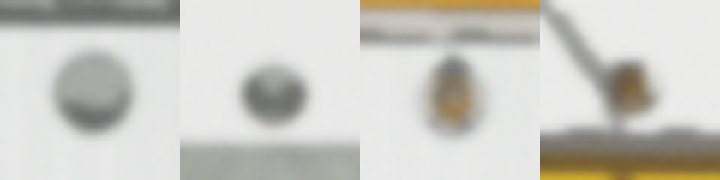

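```bash
python3 - <<'E'
from h import *
ims=[]
for n,y in [('w15',-.108),('w15',.108),('w18',-.108),('w12',-.108),('w12',.108),('w4',-.108),('w4',.108)]:
    t=proj(n,dry(0,y,.1)); b=proj(n,dry(0,y,.086)); print(n,y,t,b)
    im=load(n)[0]; c=t.round().astype(int)
    if not(20<c[1]<460): continue
    k=im[c[1]-14:c[1]+15,c[0]-14:c[0]+15].copy(); k=cv2.resize(k,None,fx=7,fy=7,interpolation=cv2.INTER_CUBIC)
    for p,col in ((t,(255,0,0)),(b,(0,0,255))):
        q=(p-c+14+.5)*7; cv2.circle(k,(int(q[0]),int(q[1])),3,col,-1)
    ims.append(k)
cv2.imwrite('pics/pins.png',np.hstack(ims)[:,:,::-1][:, :800] if len(ims)<4 else np.vstack([np.hstack(ims[:3]),np.hstack(ims[3:6])])[:,:,::-1])
E
```

```text
w15 -0.108 [304.85173018  93.00078921] [305.86181665  95.6736601 ]
w15 0.108 [307.13005319 336.0955527 ] [307.87860145 328.57104316]
w18 -0.108 [305.91831804 174.06933885] [306.81900001 172.935126  ]
w12 -0.108 [305.44104586   1.34801808] [306.50757586   8.86376907]
w12 0.108 [307.72007806 274.82622963] [308.50018118 269.46910555]
w4 -0.108 [317.27962772 108.86293618] [317.41554453 110.17580201]
w4 0.108 [317.40212248 282.26839125] [317.51770919 278.34633403]
```

View pics/pins.png

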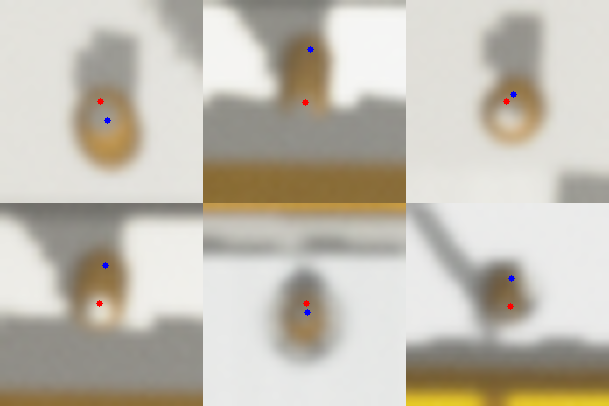

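>>> play_rows(translation=[[-0.0003,-0.0035,0.02],[0,0,0.035],[0,0,0.035],[0,0,0.035],[0,0,0.035],[0,0,0.025],[0,0,0.015],[0,0,0.012],[0,0,0.008],[0,0,0.003],[0,0,0],[0,0,0]], dr=[[0,0,0],[0,0,0],[0,0,0],[0,0,0],[0,0,0],[0,0,0],[0,0,0],[0,0,0],[0,0,0],[0,0,0],[0,0,0],[0,0,0]], gripper=[0.62,0.62,0.62,0.62,0.62,0.62,0.62,0.62,0.62,0.62,0.62,0.62])

```text
time_s: 37.7
eef_pos: [0.4772, 0.318, 0.0149]
eef_rot: [-0.001, 0.747, -0.665, 0.0]
contact_force: [-0.3, 0.0, 0.5]
grip_width: 0.0319
```

```bash
python3 - <<'E'
from h import *
st(); plan([0.4757,0.317,0.0110],-83.35)
E
```

```text
37.7 pos [0.4772 0.318  0.0149] euler zyx [ -83.3103    0.0407 -179.9409] w 0.0319 F [-0.3136  0.0397  0.5125] j [ 0.8704  0.5405 -0.3673  0.0003 -0.6618 -0.7539]
yaw now -83.31 turn dr z total 0.04
shift tool [0.0009 0.0016 0.0039] rows 1 per row [0.0009 0.0016 0.0039]
```

>>> play_rows(translation=[[0.0009,0.0016,0.002],[0,0,0.002],[0,0,0],[0,0,0],[0,0,0],[0,0,0],[0,0,0],[0,0,0],[0,0,0]], dr=[[0,0,0],[0,0,0],[0,0,0],[0,0,0],[0,0,0],[0,0,0],[0,0,0],[0,0,0],[0,0,0]], gripper=[0.62,0.62,0.62,1,1,1,1,1,1], grip_force=80)

```text
time_s: 38.45
eef_pos: [0.4753, 0.3173, 0.0107]
eef_rot: [-0.0, 0.747, -0.664, 0.0]
contact_force: [-1.9, -0.3, 5.4]
grip_width: 0.0102
```

>>> play_rows(translation=[[0,0,-0.005],[0,0,-0.01],[0,0,-0.02],[0,0,-0.03],[0,0,-0.035],[0,0,-0.035],[0,0,-0.035],[0,0,-0.03],[0,0,-0.025],[0,0,-0.015],[0,0,0],[0,0,0]], dr=[[0,0,0],[0,0,0],[0,0,0],[0,0,0],[0,0,0],[0,0,0],[0,0,0],[0,0,0],[0,0,0],[0,0,0],[0,0,0],[0,0,0]], gripper=[1,1,1,1,1,1,1,1,1,1,1,1])

```text
time_s: 39.45
eef_pos: [0.4746, 0.3169, 0.2502]
eef_rot: [-0.0, 0.747, -0.665, -0.001]
contact_force: [-0.4, 0.8, -3.4]
grip_width: 0.0102
```

```bash
python3 - <<'E'
from h import *
st(); plan([0.5557,-0.002,0.25],-83.32); snap('wrist','w20'); snap('scene','s20')
cv2.imwrite('pics/w20s.png',np.hstack([cv2.resize(load('w20')[0],(400,300)),load('s20')[0][130:430,200:600]])[:,:,::-1])
E
```

```text
39.45 pos [0.4746 0.3169 0.2502] euler zyx [-83.311    0.0686 179.9903] w 0.0102 F [-0.439   0.7744 -3.3816] j [ 0.8719  0.2793 -0.0984 -0.0011 -1.1924 -0.7548]
yaw now -83.31 turn dr z total 0.01
shift tool [ 0.3261 -0.0434 -0.0002] rows 11 per row [ 0.0296 -0.0039 -0.    ]
```

View pics/w20s.png

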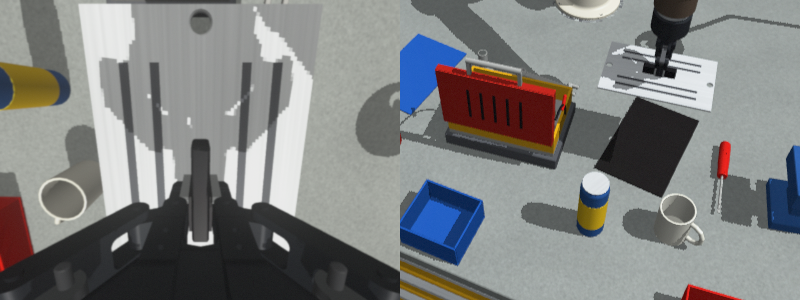

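>>> play_rows(translation=[[0.015,-0.002,0],[0.025,-0.0035,0],[0.03,-0.004,0],[0.033,-0.0045,0],[0.033,-0.0045,0],[0.033,-0.0045,0],[0.033,-0.0045,0],[0.033,-0.0045,0],[0.033,-0.0045,0],[0.03,-0.004,0],[0.018,-0.0025,0],[0.0101,0,0]], dr=[[0,0,0],[0,0,0],[0,0,0],[0,0,0],[0,0,0],[0,0,0],[0,0,0],[0,0,0],[0,0,0],[0,0,0],[0,0,0],[0,0,0]], gripper=[1,1,1,1,1,1,1,1,1,1,1,1])

```text
time_s: 40.55
eef_pos: [0.5554, -0.0046, 0.2482]
eef_rot: [0.002, 0.746, -0.666, -0.001]
contact_force: [-0.3, 0.2, -2.5]
grip_width: 0.0099
```

>>> play_rows(translation=[[0,0,0.01],[0,0,0.025],[0,0,0.03],[0,0,0.025],[0,0,0.015],[0,0,0.01],[0,0,0],[0,0,0],[0,0,0]], dr=[[0,0,0],[0,0,0],[0,0,0],[0,0,0],[0,0,0],[0,0,0],[0,0,0],[0,0,0],[0,0,0]], gripper=[1,1,1,1,1,1,1,1,1])

```text
time_s: 41.3
eef_pos: [0.5568, -0.0013, 0.1362]
eef_rot: [-0.001, 0.748, -0.664, 0.001]
contact_force: [0.1, 0.1, -1.8]
grip_width: 0.0101
```

```bash
python3 - <<'E'
from h import *
st(); plan([0.5557,-0.002,0.115],-83.32); snap('wrist','w21'); snap('side','d21')
cv2.imwrite('pics/w21s.png',np.hstack([cv2.resize(load('w21')[0],(400,300)),cv2.resize(load('d21')[0][200:350,240:440],(400,300))])[:,:,::-1])
E
```

```text
41.3 pos [ 0.5568 -0.0013  0.1362] euler zyx [ -83.2344   -0.0017 -179.8701] w 0.0101 F [ 0.1035  0.1378 -1.7874] j [ 0.2889  0.3571 -0.2953  0.0005 -0.9162 -0.1712]
yaw now -83.23 turn dr z total 0.09
shift tool [0.0005 0.0012 0.0212] rows 1 per row [0.0005 0.0012 0.0212]
```

View pics/w21s.png

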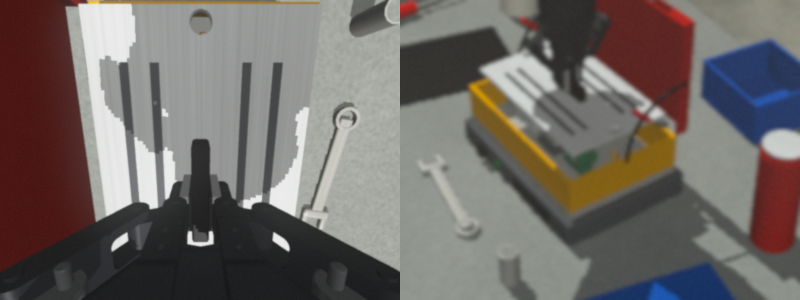

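```bash
python3 - <<'E'
from h import *
a=load('w21')[0][10:60,290:350]
k=cv2.resize(a,None,fx=8,fy=8,interpolation=cv2.INTER_CUBIC)
for p,c in ((dry(0,-.108,.1),(255,0,0)),(dry(0,-.108,.086),(0,0,255))):
    q=(proj('w21',p)-[290,10]+.5)*8; cv2.circle(k,(int(q[0]),int(q[1])),3,c,-1)
cv2.imwrite('pics/h21.png',k[:,:,::-1])
E
```

```text
(no output)
```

View pics/h21.png

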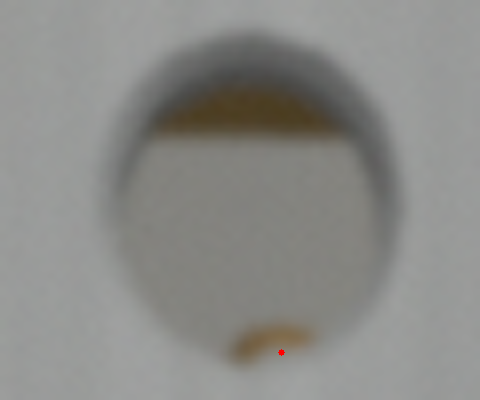

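>>> play_rows(translation=[[0.0009,0.0012,0.01],[0,0,0.008],[0,0,0.006],[0,0,0],[0,0,0],[0,0,0]], dr=[[0,0,0.09],[0,0,0],[0,0,0],[0,0,0],[0,0,0],[0,0,0]], gripper=[1,1,1,1,1,1])

```text
time_s: 41.9
eef_pos: [0.5551, -0.0029, 0.1111]
eef_rot: [0.0, 0.747, -0.665, 0.0]
contact_force: [0.1, -0.3, -2.5]
grip_width: 0.0099
```

```bash
python3 - <<'E'
from h import *
st(); plan([0.5557,-0.0024,0.112],-83.32); snap('wrist','w22')
a=load('w22')[0][10:60,290:350]
k=cv2.resize(a,None,fx=8,fy=8,interpolation=cv2.INTER_CUBIC)
for p,c in ((dry(0,-.108,.1),(255,0,0)),(dry(0,-.108,.086),(0,0,255))):
    q=(proj('w22',p)-[290,10]+.5)*8; cv2.circle(k,(int(q[0]),int(q[1])),3,c,-1)
cv2.imwrite('pics/h22.png',k[:,:,::-1])
E
```

```text
41.9 pos [ 0.5551 -0.0029  0.1111] euler zyx [ -83.3695   -0.0098 -179.9922] w 0.0099 F [ 0.1327 -0.3021 -2.5187] j [ 0.2869  0.3848 -0.3267  0.0003 -0.8592 -0.1714]
yaw now -83.37 turn dr z total -0.05
shift tool [-0.0004 -0.0007 -0.0009] rows 1 per row [-0.0004 -0.0007 -0.0009]
```

View pics/h22.png

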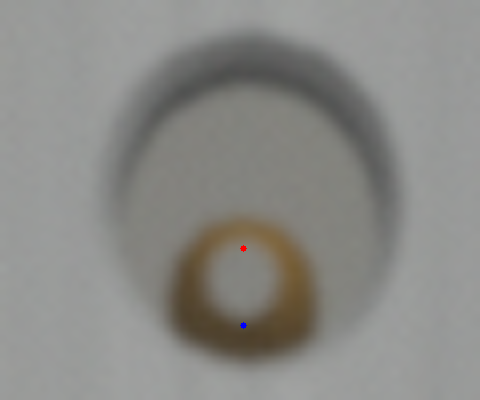

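>>> play_rows(translation=[[-0.0006,-0.0006,0],[0,0,0.003],[0,0,0.003],[0,0,0.003],[0,0,0.003],[0,0,0],[0,0,0]], dr=[[0,0,0],[0,0,0],[0,0,0],[0,0,0],[0,0,0],[0,0,0],[0,0,0]], gripper=[1,1,1,1,1,1,1])

```text
time_s: 42.53
eef_pos: [0.5552, -0.0023, 0.0988]
eef_rot: [0.0, 0.747, -0.665, -0.0]
contact_force: [0.4, 0.3, -2.5]
grip_width: 0.0105
```

>>> play_rows(translation=[[0,0,0.002],[0,0,0.0015],[0,0,0.001],[0,0,0.0005],[0,0,0]], dr=[[0,0,0],[0,0,0],[0,0,0],[0,0,0],[0,0,0]], gripper=[1,1,1,1,1])

```text
time_s: 42.95
eef_pos: [0.5553, -0.0022, 0.094]
eef_rot: [0.0, 0.747, -0.665, -0.0]
contact_force: [0.8, -0.4, -2.2]
grip_width: 0.01
```

>>> play_rows(translation=[[0,0,0.0008],[0,0,0.0008],[0,0,0],[0,0,0]], dr=[[0,0,0],[0,0,0],[0,0,0],[0,0,0]], gripper=[1,1,1,1])

```text
time_s: 43.28
eef_pos: [0.5555, -0.0022, 0.0937]
eef_rot: [-0.0, 0.747, -0.665, 0.0]
contact_force: [-3.3, 0.9, 6.5]
grip_width: 0.01
```

Contact at the expected seat height (0.0937). Release and rise.

>>> play_rows(translation=[[0,0,0],[0,0,0],[0,0,0],[0,0,-0.01],[0,0,-0.025],[0,0,-0.035],[0,0,-0.035],[0,0,-0.035],[0,0,-0.035],[0,0,-0.02],[0,0,0],[0,0,0]], dr=[[0,0,0],[0,0,0],[0,0,0],[0,0,0],[0,0,0],[0,0,0],[0,0,0],[0,0,0],[0,0,0],[0,0,0],[0,0,0],[0,0,0]], gripper=[0.62,0.62,0.62,0.62,0.62,0.62,0.62,0.62,0.62,0.62,0.62,0.62])

```text
time_s: 44.28
eef_pos: [0.5558, -0.002, 0.2895]
eef_rot: [-0.002, 0.747, -0.665, 0.001]
contact_force: [-1.0, 0.2, -0.1]
grip_width: 0.0321
```

```bash
python3 - <<'E'
from h import *
st(); snap('wrist','w23'); snap('side','d23'); snap('scene','s23')
cv2.imwrite('pics/w23s.png',np.hstack([cv2.resize(load('w23')[0],(400,300)),cv2.resize(load('d23')[0][200:350,240:440],(400,300))])[:,:,::-1])
for y in (.108,0,-.108): print(proj('w23',dry(0,y,.09)))
E
```

```text
44.28 pos [ 0.5558 -0.002   0.2895] euler zyx [ -83.3784    0.0482 -179.7705] w 0.0321 F [-1.0125  0.2032 -0.0761] j [ 0.2879  0.2283 -0.0691 -0.0001 -1.2693 -0.1723]
[321.4785 309.1451]
[321.6479 213.5912]
[321.8476 100.9423]
```

View pics/w23s.png

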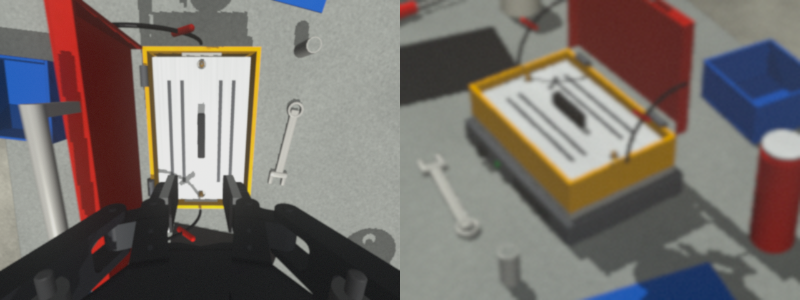

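>>> play_rows(translation=[[0,0,-0.03],[0,0,-0.035],[0,-0.01,-0.025],[0,-0.025,0],[0,-0.03,0],[0,-0.02,0],[0,-0.01,0],[0,0,0],[0,0,0]], dr=[[0,0,0],[0,0,0],[0,0,0],[0,0,0],[0,0,0],[0,0,0],[0,0,0],[0,0,0],[0,0,0]], gripper=[0.62,0.62,0.62,0.62,0.62,0.62,0.62,0.62,0.62])

```text
time_s: 45.18
eef_pos: [0.6498, 0.0088, 0.3751]
eef_rot: [0.002, 0.747, -0.665, -0.001]
contact_force: [0.1, -0.5, -0.1]
grip_width: 0.0323
```

```bash
python3 - <<'E'
from h import *
st(); snap('wrist','w24'); plan([.6499,.0093,.2969],-83.33)
for a in (84,87,90): print(a,bar(a),proj('w24',bar(a)))
E
```

```text
45.18 pos [0.6498 0.0088 0.3751] euler zyx [-83.3819  -0.0251 179.7515] w 0.0323 F [ 0.1228 -0.4552 -0.1429] j [ 0.2619  0.38    0.3508 -0.0002 -1.5459 -0.1464]
yaw now -83.38 turn dr z total -0.05
shift tool [-0.0006 -0.0008  0.0793] rows 3 per row [-0.0002 -0.0003  0.0264]
84 [0.6267 0.0063 0.3107] [356.1543 253.2472]
87 [0.6377 0.0076 0.3111] [338.9448 253.4697]
90 [0.6488 0.0089 0.311 ] [321.6381 253.4204]
```

View pics/w24.png

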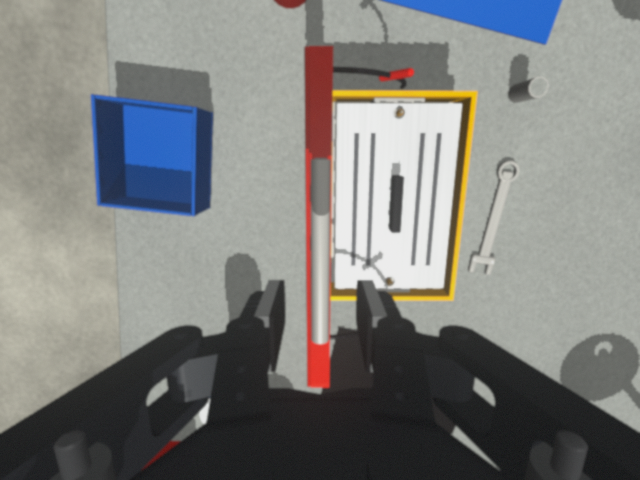

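>>> play_rows(translation=[[-0.0006,-0.0008,0.02],[0,0,0.03],[0,0,0.02],[0,0,0.01],[0,0,0],[0,0,0],[0,0,0],[0,0,0],[0,0,0],[0,0,0]], dr=[[0,0,0],[0,0,0],[0,0,0],[0,0,0],[0,0,0],[0,0,0],[0,0,0],[0,0,0],[0,0,0],[0,0,0]], gripper=[0.62,0.62,0.62,0.62,0.62,1,1,1,1,1], grip_force=40)

```text
time_s: 46.07
eef_pos: [0.6508, 0.0093, 0.2996]
eef_rot: [-0.001, 0.747, -0.665, 0.001]
contact_force: [-1.7, -0.0, 5.3]
grip_width: 0.0101
```

```bash
python3 - <<'E'
from h import *
st()
o=arm.get_obs(); M=rot(o['eef_rot']).as_matrix()
angs=np.linspace(90,45,14)
print([(M.T@(bar(b)-bar(a))).round(4).tolist() for a,b in zip(angs[:-1],angs[1:])])
print(bar(90),bar(45))
E
```

```text
46.07 pos [0.6508 0.0093 0.2996] euler zyx [ -83.3723   -0.0246 -179.8376] w 0.0101 F [-1.6619 -0.031   5.3207] j [ 0.2627  0.3941  0.1913  0.0009 -1.3652 -0.1472]
[[0.0, 0.0128, -0.0001], [0.0, 0.0128, 0.0006], [0.0, 0.0127, 0.0014], [0.0, 0.0126, 0.0022], [0.0, 0.0125, 0.0029], [0.0, 0.0123, 0.0037], [0.0, 0.012, 0.0044], [0.0, 0.0117, 0.0051], [0.0, 0.0114, 0.0058], [0.0, 0.011, 0.0065], [0.0, 0.0106, 0.0072], [0.0, 0.0102, 0.0078], [0.0, 0.0097, 0.0084]]
[0.6488 0.0089 0.311 ] [ 0.4975 -0.0087  0.2546]
```

>>> play_rows(translation=[[0,0.006,0],[0,0.0128,0],[0,0.0128,0.001],[0,0.0127,0.0018],[0,0.0126,0.0025],[0,0.0124,0.0033],[0,0.0122,0.004],[0,0.0119,0.0047],[0,0.0116,0.0054],[0,0.0112,0.0061],[0,0.0108,0.0068],[0,0.0105,0.0075]], dr=[[0,0,0],[0,0,0],[0,0,0],[0,0,0],[0,0,0],[0,0,0],[0,0,0],[0,0,0],[0,0,0],[0,0,0],[0,0,0],[0,0,0]], gripper=[1,1,1,1,1,1,1,1,1,1,1,1])

```text
time_s: 47.07
eef_pos: [0.5158, -0.0059, 0.2566]
eef_rot: [-0.003, 0.747, -0.665, 0.003]
contact_force: [1.5, 0.5, 5.3]
grip_width: 0.0103
```

>>> play_rows(translation=[[0,0.0099,0.0081],[0,0,0],[0,0,0],[0,0,0]], dr=[[0,0,0],[0,0,0],[0,0,0],[0,0,0]], gripper=[1,1,1,1])

```text
time_s: 47.4
eef_pos: [0.5029, -0.0074, 0.2462]
eef_rot: [0.001, 0.747, -0.665, -0.001]
contact_force: [-5.6, 2.7, 3.1]
grip_width: 0.0104
```

```bash
python3 - <<'E'
from h import *
st(); snap('scene','s25'); snap('side','d25')
a=load('s25')[0][90:310,190:450]; b=load('d25')[0][110:330,230:490]
cv2.imwrite('pics/m25.png',np.hstack([cv2.resize(a,(400,338),interpolation=cv2.INTER_CUBIC),cv2.resize(b,(400,338),interpolation=cv2.INTER_CUBIC)])[:,:,::-1])
for a in (40,45,50): print(a,bar(a),proj('s25',bar(a)),proj('d25',bar(a)))
E
```

```text
47.4 pos [ 0.5029 -0.0074  0.2462] euler zyx [-83.3854   0.0312 179.8021] w 0.0104 F [-5.5989  2.7018  3.0942] j [ 0.3079  0.1665 -0.2577 -0.0013 -1.1499 -0.1919]
40 [ 0.4846 -0.0103  0.2414] [318.632  167.7036] [299.214  219.4785]
45 [ 0.4975 -0.0087  0.2546] [316.8075 167.1495] [303.3416 213.5067]
50 [ 0.5116 -0.0071  0.2665] [314.7971 167.2891] [307.865  207.7857]
```

View pics/m25.png

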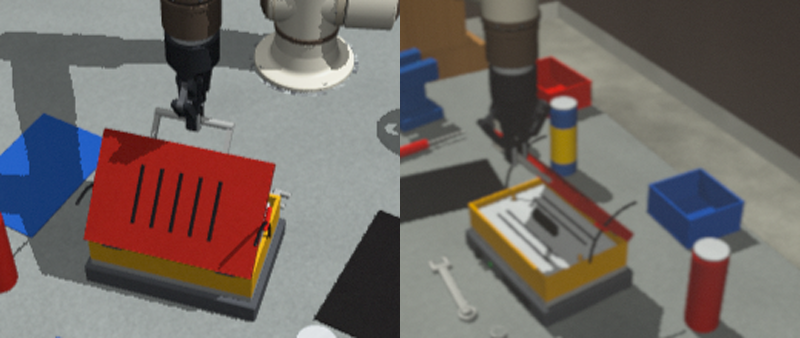

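>>> play_rows(translation=[[0,0.002,0.0015],[0,0.002,0.0015],[0,0,0],[0,0,0],[0,0,0],[0,0,0],[0,0,0],[0,0,-0.01],[0,0,-0.02],[0,0,-0.03],[0,0,-0.03],[0,0,0]], dr=[[0,0,0],[0,0,0],[0,0,0],[0,0,0],[0,0,0],[0,0,0],[0,0,0],[0,0,0],[0,0,0],[0,0,0],[0,0,0],[0,0,0]], gripper=[1,1,1,1,0.62,0.62,0.62,0.62,0.62,0.62,0.62,0.62])

```text
time_s: 48.5
eef_pos: [0.5031, -0.0083, 0.3406]
eef_rot: [-0.004, 0.747, -0.665, 0.005]
contact_force: [0.6, -0.1, 1.0]
grip_width: 0.0325
```

>>> play_rows(translation=[[0,0.02,-0.03],[0,0.03,-0.02],[0,0.03,0],[0,0.02,0],[0,0,0],[0,0,0],[0,0,0]], dr=[[0,0,0],[0,0,0],[0,0,0],[0,0,0],[0,0,0],[0,0,0],[0,0,0]], gripper=[0.62,0.62,0.62,0.62,0.62,0.62,0.62])

```text
time_s: 49.08
eef_pos: [0.4011, -0.0195, 0.3836]
eef_rot: [-0.0, 0.747, -0.665, 0.0]
contact_force: [0.0, 0.8, -0.2]
grip_width: 0.0324
```

```bash
python3 - <<'E'
from h import *
st(); snap('scene','s26'); snap('side','d26'); snap('wrist','w26')
for n,r,o in (('s26',(140,310,190,390),'m26s'),('d26',(150,330,230,410),'m26d')):
    a=load(n)[0][r[0]:r[1],r[2]:r[3]]; cv2.imwrite(f'pics/{o}.png',cv2.resize(a,None,fx=3.3,fy=3.3,interpolation=cv2.INTER_CUBIC)[:,:,::-1])
E
```

```text
49.08 pos [ 0.4011 -0.0195  0.3836] euler zyx [ -83.3728   -0.0004 -179.9543] w 0.0324 F [ 0.0478  0.7948 -0.2228] j [ 0.3608 -0.0913 -0.1907  0.0002 -1.4706 -0.2451]
```

View pics/m26s.png

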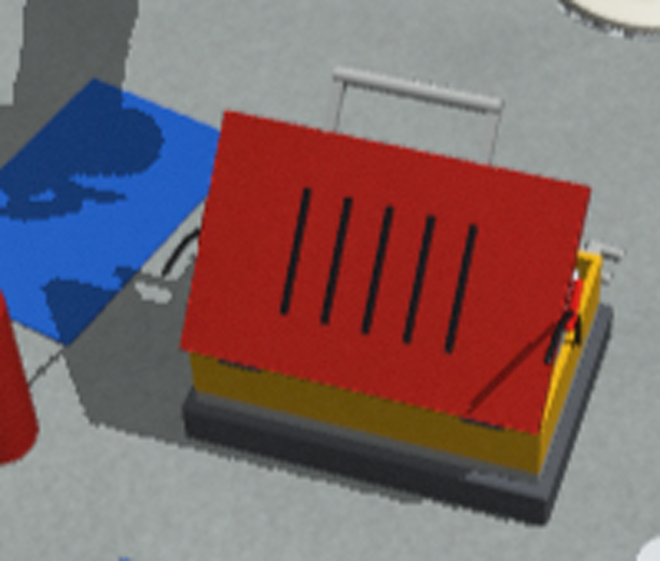

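View pics/m26d.png

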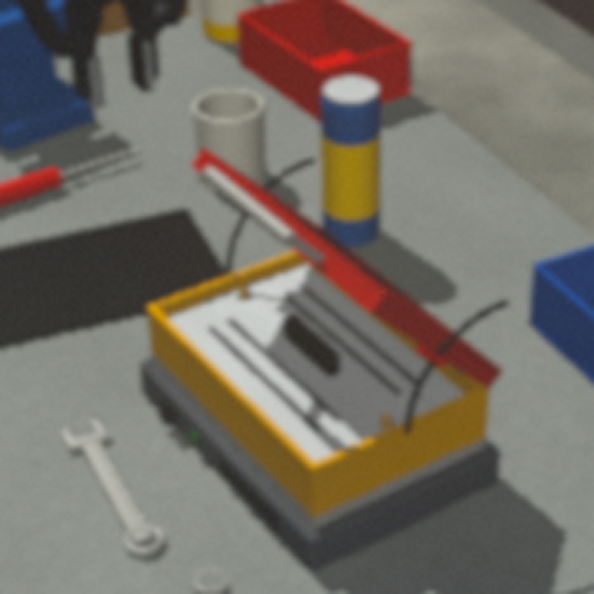

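View pics/w26.png

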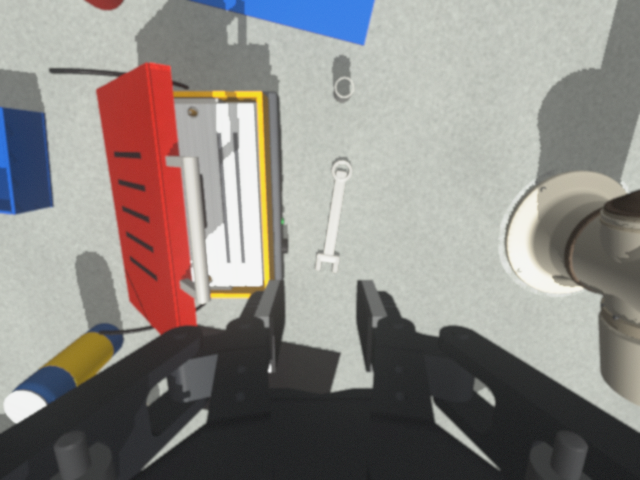

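```bash
python3 - <<'E'
from h import *
S=lambda p:('s26',sc(p,190,140,3.3)); W=lambda p:('w26',p)
H=dry(.086,0,.099)
for n,s,w in [('bar-y',(338,75),(193,158)),('bar+y',(500,104),(203,302)),('outer corner -y',(224,112),(147,64))]:
    X,e=tri(S(s),W(w)); v=X-H; a=-(v@ex); b=v[2]; r=np.hypot(a,b)
    off=np.arcsin((.008 if 'bar' in n else .019)/r)
    print(n,X,e,'r',r,'angle',np.degrees(np.arctan2(b,a)-off))
for a in (37.5,45,52.5): print(a,[proj('s26',bar(a)+ey*y) .round(1).tolist() for y in (-.06,.06)],[proj('w26',bar(a)+ey*y).round(1).tolist() for y in (-.06,.06)])
print('obs s',S((338,75))[1],S((500,104))[1])
E
```

```text
bar-y [ 0.50667561 -0.0659523   0.25642981] [0.0008102743138906403, 0.0008102743138906022] r 0.21187755139045666 angle 45.82566844215398
bar+y [0.49443889 0.05168821 0.26216816] [0.0016114119165464922, 0.0016114119165464489] r 0.21521473770920324 angle 47.1723446423849
outer corner -y [ 0.55176465 -0.1329622   0.23497955] [0.0017213033107737914, 0.0017213033107737843] r 0.17166427529658992 angle 46.02994987767804
37.5 [[295.1, 163.3], [344.3, 173.2]] [[227.7, 153.7], [236.9, 287.0]]
45 [[291.9, 162.1], [342.1, 172.3]] [[196.3, 154.1], [209.5, 296.1]]
52.5 [[288.4, 162.5], [339.5, 172.8]] [[158.2, 154.5], [176.6, 305.1]]
obs s (292.07575757575756, 162.37878787878788) (341.1666666666667, 171.16666666666666)
```

```bash
python3 - <<'E'
from h import *
a=load('scene0')[0];b=load('s26')[0]
for n,(u,v,w,h) in dict(can_red=(160,215,45,70),can_blue=(375,298,40,70),mug=(452,320,55,60),driver=(510,265,25,80),tape=(115,220,45,40)).items():
    r=cv2.matchTemplate(b[v-15:v+h+15,u-15:u+w+15],a[v:v+h,u:u+w],cv2.TM_CCOEFF_NORMED); _,m,_,l=cv2.minMaxLoc(r); print(n,round(m,3),'shift',l[0]-15,l[1]-15)
a=load('side0')[0];b=load('d26')[0]
for n,(u,v,w,h) in dict(wrench=(243,270,40,52),socket=(284,318,20,30)).items():
    r=cv2.matchTemplate(b[v-15:v+h+15,u-15:u+w+15],a[v:v+h,u:u+w],cv2.TM_CCOEFF_NORMED); _,m,_,l=cv2.minMaxLoc(r); print(n,round(m,3),'shift',l[0]-15,l[1]-15)
k=load('w26')[0][95:130,175:215]; cv2.imwrite('pics/p26.png',cv2.resize(k,None,fx=8,fy=8,interpolation=cv2.INTER_CUBIC)[:,:,::-1])
E
```

```text
can_red 0.988 shift 0 0
can_blue 1.0 shift 0 0
mug 1.0 shift 0 0
driver 1.0 shift 0 0
tape 0.999 shift 0 0
wrench 0.997 shift 0 0
socket 0.998 shift 0 0
```

View pics/p26.png

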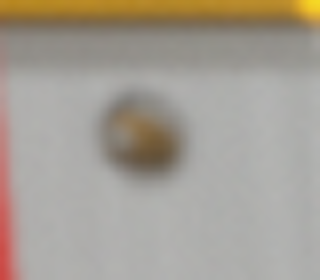

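The pin shows through the hole, the plate is flat, the lid is at about 46° and no bystander has shifted. I'm handing the job in.

```bash
python3 - <<'E'
from h import *
print(arm.close_job()); st()
E
```

```text
the job is handed in; nothing more can be done
None
the job is handed in; nothing more can be done
```

I carried out every step and handed the job in after about 49 s of robot time; no verdict was given.

**What I did:** I folded the lid from about 9° up to upright and laid the cover plate flat on the mat. I then put the block, flange and small green bracket into the tank; no hexnut was present. The bracket was knocked to the board's edge during the run, so I measured it again before picking it up. I left the larger green bracket (69 x 41 mm), a look-alike, where it was. Last, I seated the cover and folded the lid back down.

**Last checks:**
- **Lid:** three measured points put it at 45.8°, 46.0° and 47.2°, inside the allowed 45 ± 7.5°. I did not sight it against the red marks themselves.
- **Cover:** it made contact at the expected seat height, and both pins showed through its holes just after I released it. After lowering the lid I could check only one pin, and it was still through its hole.
- **Parts:** all three were seen lying in the tank just before the cover went on, and they can't be seen under it now.
- **Bystanders:** none of the seven shifted in the before-and-after images (0 px).
- **Robot:** the arm was clear of everything, about 0.1 m from the lid's bar.

**Disagreements:** two of the pin views put the dryer about 1–2 mm further along +y than my first estimate. I split the difference before lowering the plate, which stayed within the ±2.5 mm play in the holes. One early triangulation of the block was about 5 mm off, and I replaced it with the wrist-camera value.

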